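Turn the dusting brush bristles-up in its jar

TASK

The dusting brush was put back in the frosted jar bristles-down, which bends its bristles. Pull it out, turn it end for end and stand it back in the same jar handle-down, set down on the jar's bottom rather than dropped in; you can lay it on the cork-lined neck rest to change your grip. Leave the jar standing where it is with the file and the awl still in it, and leave the other things on the bench alone.

Things in the scene. Friction and masses are not known exactly. Their poses are not given: they have to be found in the camera images.
- jar: Open jar of frosted glass, loose, 0.5 kg, upright: 112 mm high, about 98 mm across with 4 mm walls, mouth 84 mm across inside, inner floor 6 mm above its underside. Origin: centre of the underside, z up. At the start the brush leans towards about the jar's own +x; the nut file stands at its +y wall, the awl at its -y wall.
- brush: Dusting brush, 232 mm long, about 50 g, balancing 121 mm from the butt: octagonal wooden handle 16 mm thick, 165 mm long; flush brass ferrule 16 mm thick, 25 mm long; stiff dark bristle head 25 mm thick, 42 mm long. Origin: on its axis where bristles meet ferrule; z runs from butt to bristles. Starts bristles on the jar's floor, leaning about 25 degrees on the rim, 115 mm of handle above it.
- brush_butt (a point): End of the brush handle, on its axis, 190 mm from the brush's origin.
- brush_tip (a point): End of the bristles, on the brush's axis, 42 mm from the brush's origin and 232 mm from the butt.
- nut_file: Small nut file, 140 mm long, loose, standing handle-down in the jar against its wall: wooden handle 14 mm thick and 75 mm long, flat steel blade 10 x 3 mm up. Origin: butt of the handle; z along it to the blade's end.
- awl: Awl, 138 mm long, loose, standing handle-down in the jar against its wall: red handle 16 mm thick and 70 mm long, 5 mm steel shaft up. Origin: butt of the handle; z along it to the point.
- neck_rest: Guitar neck rest, fixed: maple block 46 mm long (its x) and 110 mm wide (its y) with two cheeks 71 mm high and between them an open cork-lined V channel 66 mm wide along its x. The channel's sides rise at 26 degrees: a bar laid in it along x centres itself and does not roll, and its ends may stick out freely on both sides. Origin: centre of the underside.
- rest_channel (a point): Bottom line of the neck rest's V channel, midway along it, 45 mm above the bench; the axis of the brush handle lying in the channel is 9 mm higher. Its x axis runs along the channel, level.
- jar_cap: The jar's twist cap, brushed metal disc 100 mm across and 16 mm high, loose on the bench. Origin: centre of the underside.
- pick_box: Closed walnut pick box 78 x 118 x 43 mm with a pale diamond inlay, loose. Origin: centre of the underside.
- harmonica: Harmonica 27 x 102 x 21 mm, steel covers, loose on the bench. Origin: centre of the underside.
- clip_tuner: Black clip-on tuner 34 x 48 x 27 mm, green display up, loose on the bench. Origin: centre of the underside.
Not all that is in view belongs to the job. Several things look just like the jar: the one meant starts nearest to the robot's base.

How it is judged:
By the outcome, as a careful person would: the job done as asked, in the order asked, and still so for the second after the job is handed in, with the robot touching nothing.
It also fails if it takes over 64 s, if anything falls off the work surface, if the arm or the gripper's body presses on something with over 40 N, if the wrist force passes 120 N, or if a joint passes its speed limit or range.

ROBOT

A 6-joint arm with a two-finger parallel gripper is mounted at the origin on the work surface. World frame = base frame: x ahead of the robot, y to its left, z up, the work surface at z = 0. Lengths are in m, angles in rad, forces in N, time in s.
With the tool pointing down it reaches from about 0.3 to 0.875 m from the base axis. Payload 6.4 kg.
Tool frame: the origin (TCP) lies midway between the tips of the shut fingers; the grasp point (between the pads) lies 19 mm behind it; z points along the fingers, y is the line along which they close (so a half turn about z gives the same grasp; the last joint's range is limited). The gripper opens to 88 mm and grips with 3 to 60 N. Pads are 18 mm wide; open, the fingers measure 123 mm over their backs; the gripper's body (75 mm by 187 mm) begins 45 mm behind the grasp point.
Start: joints at [-1.526, 0.181, 1.607, -0, 1.354, -0.206], TCP at [0.143, -0.557, 0.217] pointing down, gripper open.
Joint ranges: [-2.99, 2.99], [-0.89, 2.07], [0.3, 2.58], [-1.14, 4.28], [0, 2.63], [-3.12, 3.12]. Speed limits (rad/s): [2.57, 2.57, 3.01, 3.14, 3.14, 3.14].

INTERFACE

Orientations are given as a unit quaternion [w, x, y, z].
In Python, from station import ctrl gives the robot as it stands.
- The arm moves only by the shell command python3 -m creep 'ROWS' [FORCE]. ROWS is JSON, a list of rows, each an object with "hand": the opening, from -1 (shut) to 1 (fully open); "slide": the shift along the tool's x, y, z in m, a list of three; "spin": the turn about the tool's z in degrees. A call has 1 to 12 rows; each row is the pose to reach, as a shift and turn from the pose commanded when the call began, along the tool's axes at that moment; what a row does not reach only later rows make up. A row lasts 1/10 s, in which the tool goes at most 50 mm and 8.59 degrees, less where a joint would pass 70% of its speed; a pose out of reach is approached as far as the arm can. A call with a gripper value outside its range is refused whole. The fingers move at their own pace and stop on an object; FORCE is the grip in N (left out, the last holds). Time passes only in rows, so rows that repeat a pose let the fingers close. It gives the time, the measured TCP pose, the force, the opening and the grip force at its end, in the units of the state.
- ctrl.sense(): the state, without advancing time (a new reading comes with each control period).
- ctrl.grab_frame(name): name is "side" or "top"; returns a dict with "image" (420x560x3 uint8, red, green, blue), "depth" (420x560 float32, m along the optical axis (not along the pixel's ray), 0 where there is no reading), "K" (3x3 intrinsics, pixels), "xyz" and "rotation" of the camera in the world. Camera axes: x right, y up, looking along -z (the intrinsics and any distortion apply to the point x, -y, -z); pixel columns grow to the right and rows downward; lengths in m; the calibration is good to about 2 mm. A picture is of the moment at which its call begins.
- ctrl.close_job(): hands the job in; it is judged then, once.
The state is a dict: "clock": time; "q": joint angles; "qd": joint speeds; "joint_torque": joint torques, N m; "position": TCP position; "orientation": TCP orientation; "ft_force": force on the tool from outside, world axes, zero at the start; "moment": the same for the moment, N m; "finger_gap": finger opening in m; "gripper_force": force on a finger pad.
Only numpy, scipy, OpenCV 4.12 (cv2) and the standard library are available. Lean on these libraries where they do the work, as an engineer would, in place of code of your own. Each camera call takes 0.05 s, during which the arm holds its last target. There are 200 camera calls.

## Working session

There is one attempt and no reset: what is moved stays moved. The work goes in short steps, Python scripts to look and compute and a shell command to move; the robot and the scene stay as the last step left them, time stands still between calls to the robot, and variables do not carry over. Pictures are saved under pics/ and viewed, at most 10 in all, crops included, and the job is handed in when it is done.

```bash
mkdir -p pics; ls; python3 - <<'E'
from station import ctrl
import cv2,numpy as np
for n in("side","top"):
    f=ctrl.grab_frame(n); cv2.imwrite(f"pics/{n}0.png",f["image"][:,:,::-1]); np.savez(f"/tmp/{n}0.npz",**f)
    print(n,f["K"].tolist(),f["xyz"],f["rotation"],[k for k in f])
s=ctrl.sense();print(s)
E
```

```text
pics
side [[459.4685175530111, 0.0, 290.6971278023236], [0.0, 459.4685175530111, 208.4572223603321], [0.0, 0.0, 1.0]] [0.38613874 0.89914022 0.90098227] [-0.1028438  -0.05435086  0.39813514  0.90992173] ['image', 'depth', 'K', 'xyz', 'rotation']
top [[401.89656365399287, 0.0, 279.19725690285406], [0.0, 401.89656365399287, 210.9107234860828], [0.0, 0.0, 1.0]] [0.47992828 0.1095177  1.04061099] [ 0.71289108  0.03876068 -0.03502695 -0.69932613] ['image', 'depth', 'K', 'xyz', 'rotation']
{'clock': 0.1, 'q': array([-1.52630541e+00,  1.81446392e-01,  1.60789046e+00,  8.48373564e-06,
        1.35379349e+00, -2.06315620e-01]), 'qd': array([ 0.00179698, -0.00321169, -0.00229519,  0.0017507 , -0.00076117,
       -0.00035461]), 'joint_torque': array([ 1.10711560e-03, -4.34817910e+01, -3.42694116e+01,  7.04861828e-02,
        3.40293429e-02, -4.29412955e-05]), 'position': array([ 0.14269463, -0.55649182,  0.21622018]), 'orientation': array([-7.65993719e-04,  9.92147130e-01,  1.25073900e-01,  6.62692362e-05]), 'ft_force': array([-0.28361645, -0.77866187, -0.7018593 ]), 'moment': array([ 0.04147704, -0.02870096,  0.00198753]), 'gripper_force': 0.0, 'finger_gap': 0.08810516709467198}
```

View pics/side0.png

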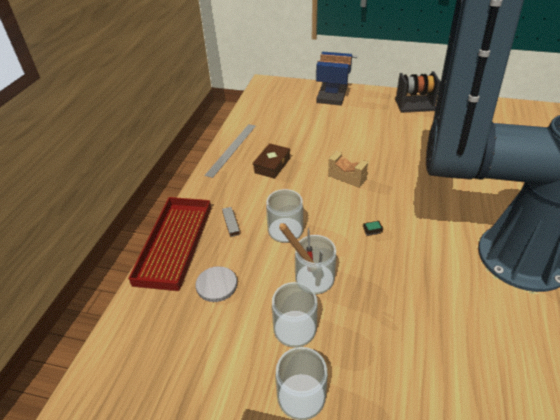

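View pics/top0.png

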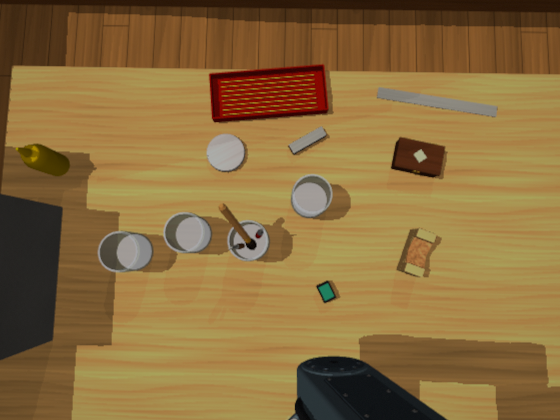

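The side view shows the loaded jar at about (316,265), with the brush butt at (284,227) and the neck rest at (348,168). The top view shows the jar at (249,241), the butt at (223,207), the rest at (417,252), and look-alike jars at (187,233), (125,251) and (311,196). Next I'll measure the brush, jar and rest.

```bash
cat > h.py <<'E'
import numpy as np,cv2
from scipy.spatial.transform import Rotation as R
def load(n,tag="0"): return dict(np.load(f"/tmp/{n}{tag}.npz"))
def grab(n,tag):
    from station import ctrl
    f=ctrl.grab_frame(n); np.savez(f"/tmp/{n}{tag}.npz",**f); return f
def rot(f):
    q=np.array(f["rotation"]); return R.from_quat(q[[1,2,3,0]]).as_matrix()
def ray(f,u,v):
    K=f["K"];d=np.array([(u-K[0,2])/K[0,0],-(v-K[1,2])/K[1,1],-1.])
    return rot(f)@d
def plane(f,u,v,z):
    d=ray(f,u,v);return f["xyz"]+d*(z-f["xyz"][2])/d[2]
def proj(f,p):
    c=rot(f).T@(np.array(p)-f["xyz"]);K=f["K"];return np.array([K[0,0]*c[0]/-c[2]+K[0,2],K[1,1]*-c[1]/-c[2]+K[1,2]])
def cloud(f):
    h,w=f["depth"].shape;u,v=np.meshgrid(np.arange(w),np.arange(h));K=f["K"]
    d=np.stack([(u-K[0,2])/K[0,0],-(v-K[1,2])/K[1,1],-np.ones((h,w))],-1)*f["depth"][...,None]
    P=d@rot(f).T+f["xyz"];P[f["depth"]==0]=np.nan;return P
def tri(fa,a,fb,b):
    A,B=ray(fa,*a),ray(fb,*b);s=np.linalg.lstsq(np.stack([A,-B],1),fb["xyz"]-fa["xyz"],rcond=None)[0]
    p,q=fa["xyz"]+A*s[0],fb["xyz"]+B*s[1];return (p+q)/2,np.linalg.norm(p-q)
E
python3 - <<'E'
from h import *
S,T=load("side"),load("top")
for n,f,(u0,u1,v0,v1) in(("side",S,(265,335,210,280)),("top",T,(210,285,195,270))):
    im=f["image"];P=cloud(f);hs=cv2.cvtColor(im,cv2.COLOR_RGB2HSV)
    c=im[v0:v1,u0:u1];cv2.imwrite(f"pics/c_{n}.png",cv2.resize(c[:,:,::-1],None,fx=6,fy=6,interpolation=cv2.INTER_NEAREST))
    # brush = points in crop above z .125
    z=P[v0:v1,u0:u1,2];m=(z>.15)
    q=P[v0:v1,u0:u1][m];print(n,m.sum(),q[q[:,2].argmax()],q.max(0),q.min(0))
for f,(u,v) in((T,(417,252)),):
    P=cloud(f)[225:280,395:442].reshape(-1,3);r=P[P[:,2]>.035];print("rest",len(r),r.min(0),r.max(0))
    t=r[r[:,2]>.063];print(cv2.minAreaRect((t[:,:2]*1000).astype(np.float32)),cv2.minAreaRect((r[:,:2]*1000).astype(np.float32)))
a=np.hstack([cv2.resize(cv2.imread(f"pics/c_{n}.png"),(390,390)) for n in("side","top")]);cv2.imwrite("pics/c.png",a)
E
```

```text
side 210 [0.57189463 0.23517678 0.22295376] [0.5801216  0.24290038 0.22295376] [0.54173919 0.21101391 0.15020401]
top 191 [0.57122997 0.23599816 0.22367345] [0.58074853 0.24181344 0.22367345] [0.54161355 0.20841423 0.15129937]
rest 1021 [ 0.43064976 -0.26370749  0.03518357] [ 0.54783108 -0.18520492  0.07614537]
((489.19671630859375, -224.61907958984375), (47.24909591674805, 109.75952911376953), 70.74280548095703) ((489.25164794921875, -224.6020050048828), (47.430091857910156, 109.78536224365234), 70.54843139648438)
```

View pics/c.png

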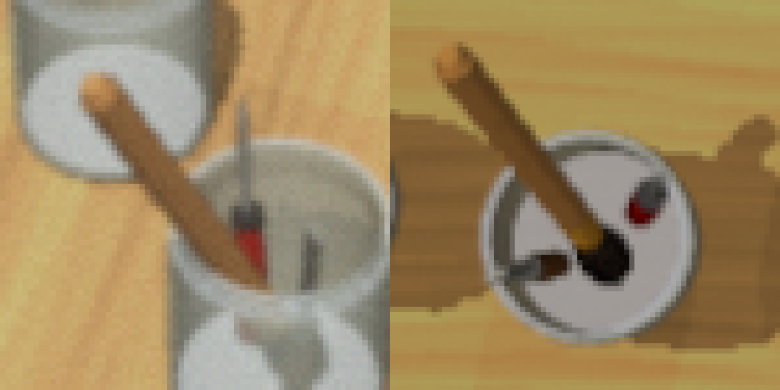

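The crops show the butt centre at side pixel (283,228) and top pixel (222.5,206.5). The red awl and the file are on opposite walls, away from the handle. Next I'll fit the axis, rim and rest.

```bash
python3 - <<'E'
from h import *
S,T=load("side"),load("top")
print("butt tri",tri(S,(283.3,227.6),T,(222.5,206.5)))
A=[]
for n,f,(u0,u1,v0,v1) in(("side",S,(265,335,210,280)),("top",T,(210,285,195,270))):
    P=cloud(f)[v0:v1,u0:u1].reshape(-1,3);im=f["image"][v0:v1,u0:u1].reshape(-1,3).astype(int)
    m=(P[:,2]>.13)&(im[:,0]-im[:,2]>40)&(im[:,0]-im[:,1]>20)&~((im[:,0]>1.9*im[:,1]));q=P[m]
    c=q.mean(0);d=np.linalg.svd(q-c)[2][0];d*=np.sign(d[2]);A.append((c,d))
    print(n,len(q),"at z=.18",c+d*(.18-c[2])/d[2],"dir",d,"lean",np.degrees(np.arccos(d[2])),"az",np.degrees(np.arctan2(d[1],d[0])))
    g=P[(abs(P[:,2]-.111)<.004)&(np.ptp(im,1)<45)]
    x=g[:,:2];L=np.c_[2*x,np.ones(len(x))];s=np.linalg.lstsq(L,(x**2).sum(1),rcond=None)[0];print(" rim",len(g),s[:2],np.sqrt(s[2]+s[:2]@s[:2]))
# tools in jar top heights
for n,f,(u0,u1,v0,v1) in(("side",S,(290,335,215,280)),("top",T,(222,285,215,270))):
    P=cloud(f)[v0:v1,u0:u1];im=f["image"][v0:v1,u0:u1].astype(int);m=(P[...,2]>.118)&(im[...,0]-im[...,2]<40);q=P[m];print(n,len(q),q[np.argsort(-q[:,2])[:6]].round(3).tolist())
# rest profile along width
for n,f in(("top",T),("side",S)):
    P=cloud(f).reshape(-1,3);a=np.radians(70.6);X=np.array([np.cos(a),np.sin(a)]);Y=np.array([-X[1],X[0]]);d=P[:,:2]-[.4892,-.2246];x,y=d@X,d@Y
    print(n,[(k,np.round(np.nanmedian(P[(abs(x)<.015)&(abs(y-k/1000)<.003),2]),3)) for k in range(-50,51,10)], x[(P[:,2]>.067)&(abs(x)<.04)&(abs(y)<.06)].min(), x[(P[:,2]>.067)&(abs(x)<.04)&(abs(y)<.06)].max())
E
```

```text
butt tri (array([0.5730715 , 0.23282895, 0.20988173]), np.float64(0.0016973825189773866))
side 234 at z=.18 [0.55702728 0.22870665 0.18      ] dir [0.35375536 0.27896492 0.89276857] lean 26.77676752646678 az 38.258657489291046
 rim 276 [0.55931767 0.15927074] 0.08213411502736531
top 224 at z=.18 [0.55581377 0.2207787  0.18      ] dir [0.36942942 0.24416274 0.89660831] lean 26.284235032288823 az 33.46145438680914
 rim 225 [0.50933915 0.18706101] 0.0438292654625414
side 41 [[0.559, 0.221, 0.188], [0.556, 0.221, 0.185], [0.553, 0.218, 0.173], [0.551, 0.216, 0.169], [0.49, 0.227, 0.146], [0.493, 0.221, 0.146]]
top 21 [[0.493, 0.221, 0.146], [0.489, 0.223, 0.146], [0.491, 0.223, 0.145], [0.493, 0.218, 0.145], [0.491, 0.221, 0.145], [0.491, 0.219, 0.144]]
top [(-50, np.float64(0.071)), (-40, np.float64(0.07)), (-30, np.float64(0.059)), (-20, np.float64(0.055)), (-10, np.float64(0.05)), (0, np.float64(0.046)), (10, np.float64(0.049)), (20, np.float64(0.055)), (30, np.float64(0.06)), (40, np.float64(0.07)), (50, np.float64(0.071))] -0.023453163216495484 0.023697222934074818
side [(-50, np.float64(0.069)), (-40, np.float64(0.07)), (-30, np.float64(0.059)), (-20, np.float64(0.053)), (-10, np.float64(0.048)), (0, np.float64(0.045)), (10, np.float64(0.049)), (20, np.float64(0.055)), (30, np.float64(0.068)), (40, np.float64(0.07)), (50, np.float64(0.069))] -0.022490222195783865 0.02803452283326973
```

```bash
cat > st.py <<'E'
# st.py [x y z az]: state and the slide/spin to a world TCP goal with tool-x azimuth az
import sys,numpy as np
from station import ctrl
from scipy.spatial.transform import Rotation as R
s=ctrl.sense();q=s["orientation"];M=R.from_quat(q[[1,2,3,0]]).as_matrix()
az=np.degrees(np.arctan2(M[1,0],M[0,0]))
print("t",round(s["clock"],2),"p",s["position"].round(4),"az",az.round(2),"gap",round(s["finger_gap"],4),"gf",round(s["gripper_force"],1),"F",s["ft_force"].round(1),"q6",s["q"][5].round(2))
if len(sys.argv)>4:
    g=np.array(list(map(float,sys.argv[1:5])));print("slide",(M.T@(g[:3]-s["position"])).round(4),"spin",round(az-g[3],1))
E
python3 -m creep '[{"hand":1,"slide":[0.603,-0.656,-0.064],"spin":-21.6},{"hand":1,"slide":[0.603,-0.656,-0.064],"spin":-21.6},{"hand":1,"slide":[0.603,-0.656,-0.064],"spin":-21.6},{"hand":1,"slide":[0.603,-0.656,-0.064],"spin":-21.6},{"hand":1,"slide":[0.603,-0.656,-0.064],"spin":-21.6},{"hand":1,"slide":[0.603,-0.656,-0.064],"spin":-21.6},{"hand":1,"slide":[0.603,-0.656,-0.064],"spin":-21.6},{"hand":1,"slide":[0.603,-0.656,-0.064],"spin":-21.6},{"hand":1,"slide":[0.603,-0.656,-0.064],"spin":-21.6},{"hand":1,"slide":[0.603,-0.656,-0.064],"spin":-21.6},{"hand":1,"slide":[0.603,-0.656,-0.064],"spin":-21.6},{"hand":1,"slide":[0.603,-0.656,-0.064],"spin":-21.6}]'; python3 st.py .564 .2285 .28 36
```

```text
clock: 1.3
position: [0.4261, -0.0275, 0.2602]
orientation: [0.0, 0.951, 0.309, 0.0]
ft_force: [-0.6, -0.4, 1.0]
finger_gap: 0.0881
gripper_force: 0.0
t 1.3 p [ 0.4261 -0.0275  0.2602] az 35.97 gap 0.0881 gf 0.0 F [-0.6 -0.4  1. ] q6 0.6
slide [ 0.262  -0.1262 -0.0198] spin -0.0
```

```bash
python3 -m creep '[{"hand":1,"slide":[0.262,-0.126,-0.02],"spin":0},{"hand":1,"slide":[0.262,-0.126,-0.02],"spin":0},{"hand":1,"slide":[0.262,-0.126,-0.02],"spin":0},{"hand":1,"slide":[0.262,-0.126,-0.02],"spin":0},{"hand":1,"slide":[0.262,-0.126,-0.02],"spin":0},{"hand":1,"slide":[0.262,-0.126,-0.02],"spin":0},{"hand":1,"slide":[0.262,-0.126,-0.02],"spin":0},{"hand":1,"slide":[0.262,-0.126,-0.02],"spin":0}]'; python3 st.py .564 .2285 .167 36
python3 - <<'E'
from h import *
a=[grab(n,"1")["image"][:,:,::-1] for n in("side","top")]
cv2.imwrite("pics/v1.png",np.hstack([cv2.resize(a[0][150:330,200:400],(400,360)),cv2.resize(a[1][130:310,150:350],(400,360))]))
E
```

```text
clock: 2.1
position: [0.5633, 0.2268, 0.2788]
orientation: [0.0, 0.951, 0.31, -0.001]
ft_force: [0.5, -0.3, 0.5]
finger_gap: 0.0882
gripper_force: 0.0
t 2.1 p [0.5633 0.2268 0.2788] az 36.08 gap 0.0882 gf 0.0 F [ 0.5 -0.3  0.5] q6 1.13
slide [ 0.0019 -0.0009  0.1118] spin 0.1
```

View pics/v1.png

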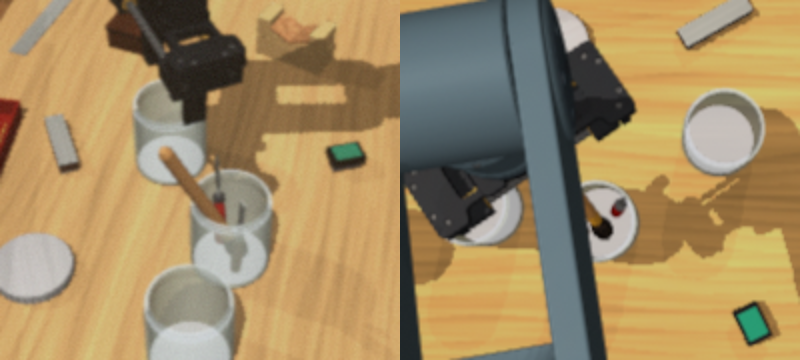

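The left half shows the open hand above the butt at (165,152). The right half shows the hand straddling the line of the brush. I'll descend, grip, and check.

```bash
python3 -m creep '[{"hand":1,"slide":[0.002,-0.001,0.04],"spin":0},{"hand":1,"slide":[0.002,-0.001,0.08],"spin":0},{"hand":1,"slide":[0.002,-0.001,0.112],"spin":0},{"hand":1,"slide":[0.002,-0.001,0.112],"spin":0},{"hand":-1,"slide":[0.002,-0.001,0.112],"spin":0},{"hand":-1,"slide":[0.002,-0.001,0.112],"spin":0},{"hand":-1,"slide":[0.002,-0.001,0.112],"spin":0},{"hand":-1,"slide":[0.002,-0.001,0.112],"spin":0},{"hand":-1,"slide":[0.002,-0.001,0.112],"spin":0},{"hand":-1,"slide":[0.002,-0.001,0.112],"spin":0}]' 15; python3 st.py
```

```text
clock: 3.2
position: [0.5649, 0.2282, 0.1684]
orientation: [0.0, 0.951, 0.309, 0.0]
ft_force: [-0.1, 0.2, 0.9]
finger_gap: 0.0423
gripper_force: 0.0
t 3.2 p [0.5649 0.2282 0.1684] az 35.98 gap 0.0423 gf 0.0 F [-0.1  0.2  0.9] q6 1.13
```

Fingers are still closing, so I'll wait and then lift straight up.

```bash
python3 -m creep '[{"hand":-1,"slide":[0,0,0],"spin":0},{"hand":-1,"slide":[0,0,0],"spin":0},{"hand":-1,"slide":[0,0,0],"spin":0},{"hand":-1,"slide":[0,0,0],"spin":0},{"hand":-1,"slide":[0,0,0],"spin":0},{"hand":-1,"slide":[0,0,0],"spin":0},{"hand":-1,"slide":[0,0,-0.01],"spin":0},{"hand":-1,"slide":[0,0,-0.02],"spin":0}]' 15; python3 st.py
```

```text
clock: 4.0
position: [0.5647, 0.2281, 0.1886]
orientation: [-0.0, 0.951, 0.309, -0.0]
ft_force: [-0.2, 0.5, -0.0]
finger_gap: 0.0156
gripper_force: 15.0
t 4.0 p [0.5647 0.2281 0.1886] az 35.97 gap 0.0156 gf 15.0 F [-0.2  0.5 -0. ] q6 1.13
```

```bash
python3 -m creep '[{"hand":-1,"slide":[0,0,-0.02],"spin":0},{"hand":-1,"slide":[0,0,-0.04],"spin":0},{"hand":-1,"slide":[0,0,-0.06],"spin":0},{"hand":-1,"slide":[0,0,-0.08],"spin":0},{"hand":-1,"slide":[0,0,-0.1],"spin":0},{"hand":-1,"slide":[0,0,-0.12],"spin":0},{"hand":-1,"slide":[0,0,-0.14],"spin":0},{"hand":-1,"slide":[0,0,-0.16],"spin":0},{"hand":-1,"slide":[0,0,-0.16],"spin":0}]'; python3 st.py .51 -.15 .32 70.6
python3 - <<'E'
from h import *
a=[grab(n,"2")["image"][:,:,::-1] for n in("side","top")]
cv2.imwrite("pics/v2.png",np.hstack([cv2.resize(a[0][100:330,180:410],(400,400)),cv2.resize(a[1][130:310,150:350],(400,400))]))
E
```

```text
clock: 4.9
position: [0.5662, 0.2285, 0.3527]
orientation: [0.0, 0.951, 0.309, 0.004]
ft_force: [0.6, -0.7, -0.5]
finger_gap: 0.0156
gripper_force: 15.0
t 4.9 p [0.5662 0.2285 0.3527] az 35.97 gap 0.0156 gf 15.0 F [ 0.6 -0.7 -0.5] q6 1.13
slide [-0.268   0.2732  0.0318] spin -34.6
```

View pics/v2.png

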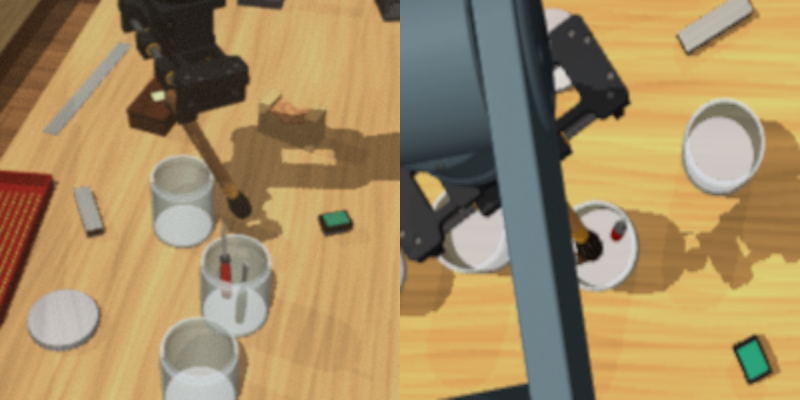

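The left half shows the brush gripped near its butt at its 25° lean, with the bristle tip at (240,205), out of the jar. The right half shows the jar with the file and awl still in it. Now I'll carry it to the rest.

```bash
python3 -m creep '[{"hand":-1,"slide":[-0.269,0.281,0],"spin":-34.6},{"hand":-1,"slide":[-0.269,0.281,0],"spin":-34.6},{"hand":-1,"slide":[-0.269,0.281,0],"spin":-34.6},{"hand":-1,"slide":[-0.269,0.281,0],"spin":-34.6},{"hand":-1,"slide":[-0.269,0.281,0],"spin":-34.6},{"hand":-1,"slide":[-0.269,0.281,0],"spin":-34.6},{"hand":-1,"slide":[-0.269,0.281,0.06],"spin":-34.6},{"hand":-1,"slide":[-0.269,0.281,0.06],"spin":-34.6},{"hand":-1,"slide":[-0.269,0.281,0.06],"spin":-34.6},{"hand":-1,"slide":[-0.269,0.281,0.06],"spin":-34.6},{"hand":-1,"slide":[-0.269,0.281,0.06],"spin":-34.6}]'; python3 st.py .5131 -.1567 .242 70.6
python3 - <<'E'
from h import *
a=[grab(n,"3")["image"][:,:,::-1] for n in("side","top")]
f=load("side","3");X=np.array([np.cos(np.radians(70.6)),np.sin(np.radians(70.6))])
P=cloud(f).reshape(-1,3);d=P[:,:2]-[.4892,-.2246];s=d@X;y=d@[-X[1],X[0]]
m=(abs(y)<.03)&(s>-.1)&(s<.12)&(P[:,2]>.09)&(P[:,2]<.23)
q=np.c_[s,y,P[:,2]][m];print(len(q))
for z in np.arange(.09,.23,.02):
    k=q[abs(q[:,2]-z)<.01];
    if len(k):print(z.round(2),len(k),k.mean(0).round(3),q[:,2].min().round(3))
E
```

```text
clock: 6.1
position: [0.5116, -0.1569, 0.2871]
orientation: [-0.001, 0.817, 0.577, -0.0]
ft_force: [0.6, 0.0, -0.8]
finger_gap: 0.0158
gripper_force: 15.0
t 6.1 p [ 0.5116 -0.1569  0.2871] az 70.51 gap 0.0158 gf 15.0 F [ 0.6  0.  -0.8] q6 -0.18
slide [0.0007 0.0014 0.0451] spin -0.1
174
0.13 23 [0.008 0.006 0.132] 0.12
0.15 48 [0.012 0.006 0.149] 0.12
0.17 29 [0.02  0.004 0.17 ] 0.12
0.19 28 [0.028 0.005 0.19 ] 0.12
0.21 31 [0.037 0.004 0.21 ] 0.12
0.23 15 [0.042 0.004 0.225] 0.12
```

```bash
python3 -m creep '[{"hand":-1,"slide":[0,0.002,0.03],"spin":0},{"hand":-1,"slide":[0,0.002,0.06],"spin":0},{"hand":-1,"slide":[0.003,0.002,0.071],"spin":0},{"hand":-1,"slide":[0.018,0.002,0.079],"spin":0},{"hand":-1,"slide":[0.032,0.002,0.088],"spin":0},{"hand":-1,"slide":[0.045,0.002,0.099],"spin":0},{"hand":-1,"slide":[0.058,0.002,0.11],"spin":0}]' 6; python3 st.py
python3 - <<'E'
from h import *
a=grab("side","4")["image"][:,:,::-1]
cv2.imwrite("pics/v4.png",cv2.resize(a[80:230,270:450],(720,600)))
E
```

```text
clock: 6.9
position: [0.5346, -0.1017, 0.1785]
orientation: [0.001, 0.816, 0.578, 0.001]
ft_force: [0.3, 1.5, 1.3]
finger_gap: 0.0158
gripper_force: 6.0
t 6.9 p [ 0.5346 -0.1017  0.1785] az 70.64 gap 0.0158 gf 6.0 F [0.3 1.5 1.3] q6 -0.07
```

View pics/v4.png

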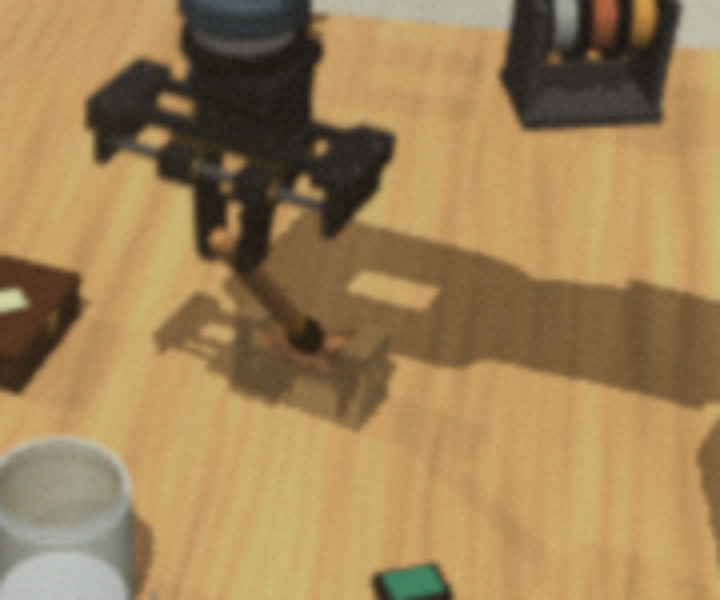

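The view shows the bristles planted in the cork channel at (308,335) and the handle tilting as intended, with the butt at (222,240). Contact forces are about 2 N. I'll continue the pivot.

```bash
python3 -m creep '[{"hand":-1,"slide":[0.012,0,0.013],"spin":0},{"hand":-1,"slide":[0.022,0,0.026],"spin":0},{"hand":-1,"slide":[0.031,0,0.04],"spin":0},{"hand":-1,"slide":[0.038,0,0.055],"spin":0},{"hand":-1,"slide":[0.045,0,0.071],"spin":0},{"hand":-1,"slide":[0.05,0,0.087],"spin":0},{"hand":-1,"slide":[0.054,0,0.103],"spin":0},{"hand":-1,"slide":[0.054,0,0.103],"spin":0}]' 6; python3 st.py
python3 -m creep '[{"hand":-1,"slide":[-0.02,0,0.007],"spin":0},{"hand":-1,"slide":[-0.04,0,0.014],"spin":0},{"hand":-1,"slide":[-0.06,0,0.022],"spin":0},{"hand":-1,"slide":[-0.08,0,0.029],"spin":0},{"hand":-1,"slide":[-0.103,0,0.036],"spin":0},{"hand":-1,"slide":[-0.103,0,0.037],"spin":0},{"hand":-1,"slide":[-0.103,0,0.037],"spin":0}]' 6; python3 st.py
python3 - <<'E'
from h import *
a=[grab(n,"5")["image"][:,:,::-1] for n in("side","top")]
cv2.imwrite("pics/v5.png",np.hstack([cv2.resize(a[0][80:230,270:420],(400,400)),cv2.resize(a[1][180:320,350:490],(400,400))]))
E
```

```text
clock: 7.75
position: [0.5492, -0.0513, 0.0717]
orientation: [-0.002, 0.816, 0.578, -0.002]
ft_force: [-0.1, -0.5, -1.0]
finger_gap: 0.0158
gripper_force: 6.0
t 7.75 p [ 0.5492 -0.0513  0.0717] az 70.6 gap 0.0158 gf 6.0 F [-0.1 -0.5 -1. ] q6 0.03
clock: 8.45
position: [0.5169, -0.1499, 0.0381]
orientation: [-0.0, 0.817, 0.577, -0.0]
ft_force: [-1.7, 0.4, 0.1]
finger_gap: 0.0157
gripper_force: 6.0
t 8.45 p [ 0.5169 -0.1499  0.0381] az 70.47 gap 0.0157 gf 6.0 F [-1.7  0.4  0.1] q6 -0.16
```

View pics/v5.png

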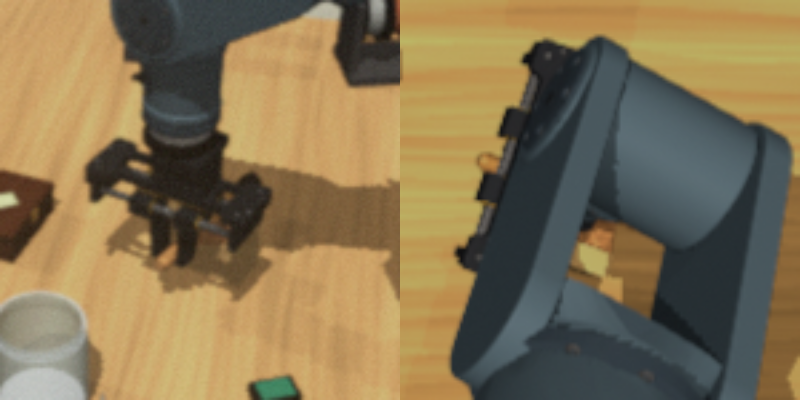

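The view shows the hand at the rest with the butt end at (165,258) pointing out between the fingers. Forces are near zero, so I'll release, rise, back off and look.

```bash
python3 -m creep '[{"hand":-1,"slide":[0,0,0.002],"spin":0},{"hand":0,"slide":[0,0,0.002],"spin":0},{"hand":0,"slide":[0,0,0.002],"spin":0},{"hand":0,"slide":[0,0,0.002],"spin":0},{"hand":0,"slide":[0,0,0.002],"spin":0},{"hand":0,"slide":[0,0,0.002],"spin":0},{"hand":0,"slide":[0,0,-0.04],"spin":0},{"hand":0,"slide":[0,0,-0.09],"spin":0},{"hand":0,"slide":[0,0,-0.14],"spin":0}]'; python3 -m creep '[{"hand":0,"slide":[0.3,0,0],"spin":0},{"hand":0,"slide":[0.3,0,0],"spin":0},{"hand":0,"slide":[0.3,0,0],"spin":0},{"hand":0,"slide":[0.3,0,0],"spin":0},{"hand":0,"slide":[0.3,0,0],"spin":0},{"hand":0,"slide":[0.3,0,0],"spin":0}]'; python3 st.py
python3 - <<'E'
from h import *
a=[grab(n,"6")["image"][:,:,::-1] for n in("side","top")]
cv2.imwrite("pics/v6.png",np.hstack([cv2.resize(a[0][80:230,270:420],(400,400)),cv2.resize(a[1][180:320,350:490],(400,400))]))
X=np.array([np.cos(np.radians(70.6)),np.sin(np.radians(70.6))])
for n in("side","top"):
    f=load(n,"6");P=cloud(f).reshape(-1,3);d=P[:,:2]-[.4892,-.2246];s=d@X;y=d@[-X[1],X[0]]
    for k in np.arange(-.13,.14,.02):
        m=(abs(s-k)<.01)&(abs(y)<.03)&(P[:,2]>(.058 if abs(k)<.035 else .03))
        if m.sum():print(n,k.round(2),m.sum(),y[m].mean().round(4),P[m,2].max().round(4),s[m].min().round(3),s[m].max().round(3))
E
```

```text
clock: 9.45
position: [0.5163, -0.1491, 0.1791]
orientation: [-0.001, 0.816, 0.578, -0.0]
ft_force: [0.0, -0.5, 0.5]
finger_gap: 0.0441
gripper_force: 0.0
clock: 10.05
position: [0.6171, 0.1355, 0.1781]
orientation: [0.0, 0.816, 0.578, 0.0]
ft_force: [1.6, -0.8, 0.2]
finger_gap: 0.044
gripper_force: 0.0
t 10.05 p [0.6171 0.1355 0.1781] az 70.56 gap 0.044 gf 0.0 F [ 1.6 -0.8  0.2] q6 0.37
side -0.11 21 0.0045 0.0663 -0.116 -0.102
side -0.09 41 0.0043 0.0664 -0.1 -0.08
side -0.07 26 0.0024 0.0628 -0.079 -0.061
side -0.05 21 0.0032 0.0665 -0.06 -0.04
side -0.03 16 0.0017 0.0647 -0.04 -0.021
side -0.01 19 -0.0049 0.0646 -0.02 -0.0
side 0.01 25 -0.0017 0.0641 0.001 0.019
side 0.03 21 -0.0009 0.0642 0.02 0.039
side 0.05 30 0.0028 0.0644 0.04 0.059
side 0.07 27 0.0024 0.0652 0.061 0.079
side 0.09 31 0.0018 0.0639 0.081 0.1
side 0.11 30 0.0004 0.0629 0.101 0.115
top -0.13 1 -0.0039 0.0609 -0.121 -0.121
top -0.11 77 0.0018 0.0704 -0.119 -0.1
top -0.09 87 0.0014 0.0676 -0.1 -0.08
top -0.07 53 0.0015 0.0644 -0.08 -0.061
top -0.05 55 0.001 0.0649 -0.06 -0.04
top -0.03 56 0.0017 0.0651 -0.04 -0.02
top -0.01 71 0.0025 0.0657 -0.02 -0.0
top 0.01 68 -0.0022 0.0655 0.0 0.02
top 0.03 56 -0.0004 0.0665 0.02 0.04
top 0.05 59 0.0002 0.0651 0.04 0.06
top 0.07 55 0.0001 0.0661 0.06 0.079
top 0.09 60 -0.0 0.0658 0.08 0.1
top 0.11 35 0.0001 0.0647 0.1 0.112
```

View pics/v6.png

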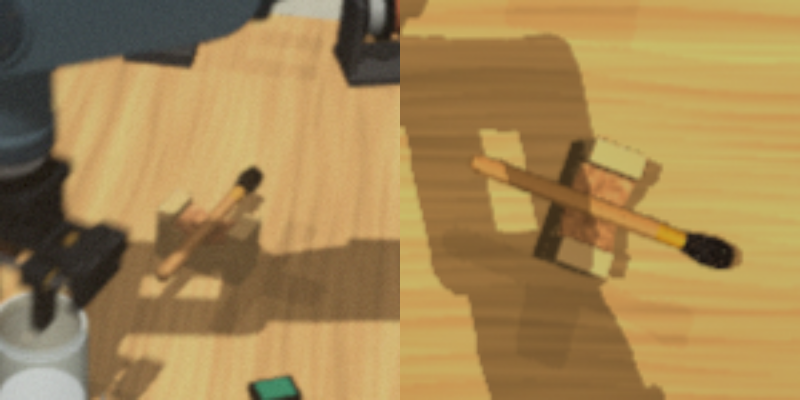

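Both halves show the brush lying level in the channel. The butt is at (160,272) on the left, and the bristles are at (712,250) on the right, overhanging the far side with their axis at z≈0.056. Next is the bristle-end grip.

```bash
python3 st.py .4593 -.3095 .17 70.6; python3 -m creep '[{"hand":0.2,"slide":[-0.472,-0.001,0.008],"spin":0},{"hand":0.2,"slide":[-0.472,-0.001,0.008],"spin":0},{"hand":0.2,"slide":[-0.472,-0.001,0.008],"spin":0},{"hand":0.2,"slide":[-0.472,-0.001,0.008],"spin":0},{"hand":0.2,"slide":[-0.472,-0.001,0.008],"spin":0},{"hand":0.2,"slide":[-0.472,-0.001,0.008],"spin":0},{"hand":0.2,"slide":[-0.472,-0.001,0.008],"spin":0},{"hand":0.2,"slide":[-0.472,-0.001,0.008],"spin":0},{"hand":0.2,"slide":[-0.472,-0.001,0.008],"spin":0},{"hand":0.2,"slide":[-0.472,-0.001,0.008],"spin":0},{"hand":0.2,"slide":[-0.472,-0.001,0.008],"spin":0},{"hand":0.2,"slide":[-0.472,-0.001,0.008],"spin":0}]'; python3 st.py .4593 -.3095 .037 70.6
```

```text
t 10.15 p [0.6174 0.1392 0.1778] az 70.9 gap 0.0442 gf 0.0 F [ 0.2 -1.2 -0.5] q6 0.37
slide [-0.4758 -0.0026  0.0069] spin 0.3
clock: 11.35
position: [0.4582, -0.3115, 0.1698]
orientation: [-0.0, 0.817, 0.577, 0.0]
ft_force: [0.5, 0.4, 0.5]
finger_gap: 0.0528
gripper_force: 0.0
t 11.35 p [ 0.4582 -0.3115  0.1698] az 70.46 gap 0.0528 gf 0.0 F [0.5 0.4 0.5] q6 -0.47
slide [0.0022 0.0004 0.1328] spin -0.1
```

```bash
python3 -m creep '[{"hand":0.2,"slide":[0.002,0,0.045],"spin":0},{"hand":0.2,"slide":[0.002,0,0.09],"spin":0},{"hand":0.2,"slide":[0.002,0,0.133],"spin":0},{"hand":0.2,"slide":[0.002,0,0.133],"spin":0},{"hand":-1,"slide":[0.002,0,0.133],"spin":0},{"hand":-1,"slide":[0.002,0,0.133],"spin":0},{"hand":-1,"slide":[0.002,0,0.133],"spin":0},{"hand":-1,"slide":[0.002,0,0.133],"spin":0},{"hand":-1,"slide":[0.002,0,0.133],"spin":0},{"hand":-1,"slide":[0.002,0,0.133],"spin":0},{"hand":-1,"slide":[0.002,0,0.133],"spin":0}]' 4;python3 st.py
python3 -m creep '[{"hand":-1,"slide":[0,0,-0.02],"spin":0},{"hand":-1,"slide":[0,0,-0.04],"spin":0},{"hand":-1,"slide":[0,0,-0.06],"spin":0},{"hand":-1,"slide":[0,0,-0.08],"spin":0},{"hand":-1,"slide":[0,0,-0.1],"spin":0},{"hand":-1,"slide":[0,0,-0.12],"spin":0},{"hand":-1,"slide":[0,0,-0.14],"spin":0},{"hand":-1,"slide":[0,0,-0.16],"spin":0}]' 3; python3 st.py
cat > br.py <<'E'
# br.py tag: brush points near/below hand, in tool-plane coords (along tool x, along tool y, z)
import sys
from h import *
from station import ctrl
s=ctrl.sense();q=s["orientation"];M=R.from_quat(q[[1,2,3,0]]).as_matrix();p=s["position"]
for n in("side","top"):
    f=grab(n,sys.argv[1]);P=cloud(f).reshape(-1,3);im=f["image"].reshape(-1,3).astype(int)
    d=(P-p)@M;m=(abs(d[:,1])<.02)&(abs(d[:,0])<.24)&(d[:,2]<.25)&(P[:,2]>.08)&(abs(d[:,0])*1>.0)&(d[:,2]>-.06)
    m&=(im[:,0]-im[:,2]>25)
    x=d[m]
    print(n,len(x))
    if len(x)>8:
        r=np.hypot(x[:,0],x[:,2]+.019)
        for k in np.arange(.02,.23,.03):
            w=abs(r-k)<.015
            if w.sum()>1:print("  r",k.round(2),w.sum(),x[w].mean(0).round(3))
E
python3 br.py 7
```

```text
clock: 12.45
position: [0.4595, -0.3096, 0.0372]
orientation: [0.0, 0.816, 0.578, 0.0]
ft_force: [-0.3, -0.5, -0.4]
finger_gap: 0.0005
gripper_force: 0.1
t 12.45 p [ 0.4595 -0.3096  0.0372] az 70.56 gap 0.0005 gf 0.1 F [-0.3 -0.5 -0.4] q6 -0.47
clock: 13.25
position: [0.4593, -0.3093, 0.1977]
orientation: [-0.0, 0.816, 0.578, -0.0]
ft_force: [-0.0, 0.3, 0.5]
finger_gap: 0.0002
gripper_force: 0.0
t 13.25 p [ 0.4593 -0.3093  0.1977] az 70.56 gap 0.0002 gf 0.0 F [-0.   0.3  0.5] q6 -0.47
side 30
  r 0.02 25 [ 0.006  0.    -0.032]
  r 0.05 5 [ 0.009  0.01  -0.056]
top 9
  r 0.02 9 [ 0.01   0.009 -0.032]
```

The fingers closed fully, so nothing was gripped. I'll look at where the brush is.

```bash
python3 - <<'E'
from h import *
a=[grab(n,"8")["image"][:,:,::-1] for n in("side","top")]
cv2.imwrite("pics/v8.png",np.hstack([cv2.resize(a[0][80:230,270:420],(400,400)),cv2.resize(a[1][180:320,350:490],(400,400))]))
X=np.array([np.cos(np.radians(70.6)),np.sin(np.radians(70.6))])
for n in("side","top"):
    f=load(n,"8");P=cloud(f).reshape(-1,3);d=P[:,:2]-[.4892,-.2246];s=d@X;y=d@[-X[1],X[0]]
    for k in np.arange(-.13,.15,.02):
        m=(abs(s-k)<.01)&(abs(y)<.03)&(P[:,2]>(.058 if abs(k)<.035 else .03))&(P[:,2]<.1)
        if m.sum():print(n,k.round(2),m.sum(),y[m].mean().round(4),P[m,2].max().round(4),s[m].min().round(3),s[m].max().round(3))
E
```

```text
side -0.11 23 0.0049 0.0675 -0.118 -0.1
side -0.09 37 0.0034 0.0678 -0.1 -0.081
side -0.07 27 0.0038 0.0645 -0.08 -0.061
side -0.05 26 0.0028 0.0633 -0.059 -0.04
side -0.03 15 0.0025 0.064 -0.036 -0.021
side -0.01 26 -0.0049 0.0662 -0.019 -0.0
side 0.01 35 -0.0046 0.0655 0.0 0.02
side 0.03 16 -0.0011 0.065 0.022 0.04
side 0.05 28 0.0028 0.0679 0.04 0.059
side 0.07 27 0.0023 0.0643 0.06 0.079
side 0.09 27 0.0015 0.0644 0.08 0.098
side 0.11 34 0.0011 0.063 0.1 0.114
top -0.13 2 -0.0 0.0619 -0.121 -0.12
top -0.11 78 0.0015 0.0697 -0.119 -0.1
top -0.09 86 0.0014 0.0688 -0.099 -0.08
top -0.07 53 0.0011 0.0644 -0.079 -0.06
top -0.05 57 0.0012 0.0657 -0.06 -0.04
top -0.03 49 0.002 0.0665 -0.04 -0.02
top -0.01 68 0.0024 0.0649 -0.019 -0.0
top 0.01 75 0.0013 0.0656 0.0 0.02
top 0.03 50 0.0001 0.0659 0.02 0.04
top 0.05 58 0.0004 0.0652 0.04 0.06
top 0.07 59 0.0004 0.0671 0.06 0.08
top 0.09 57 -0.0 0.0657 0.08 0.1
top 0.11 34 0.0001 0.0635 0.101 0.112
```

View pics/v8.png

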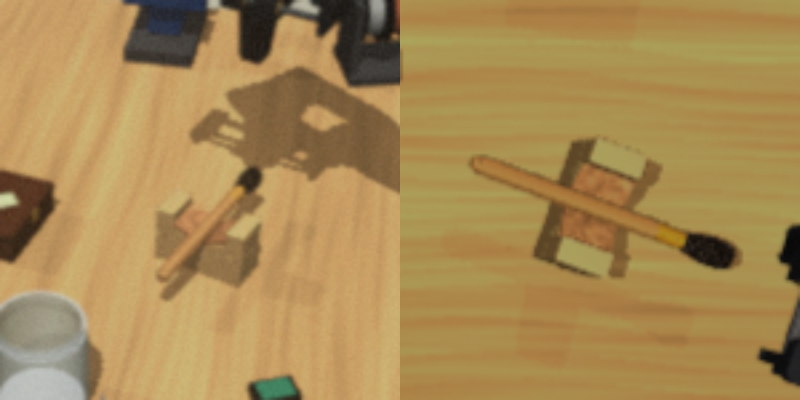

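The brush hasn't moved: butt at (477,163) and bristles at (712,250) in the right half. The bristles gave no resistance to the fingers, so I'll grip the ferrule at (672,235) instead, towards its bristle end.

```bash
python3 -m creep '[{"hand":0.1,"slide":[0.019,0,0],"spin":0},{"hand":0.1,"slide":[0.019,0,0.04],"spin":0},{"hand":0.1,"slide":[0.019,0,0.07],"spin":0},{"hand":0.1,"slide":[0.019,0,0.07],"spin":0},{"hand":0.1,"slide":[0.019,0,0.11],"spin":0},{"hand":0.1,"slide":[0.019,0,0.16],"spin":0},{"hand":0.1,"slide":[0.019,0,0.16],"spin":0},{"hand":-1,"slide":[0.019,0,0.16],"spin":0},{"hand":-1,"slide":[0.019,0,0.16],"spin":0},{"hand":-1,"slide":[0.019,0,0.16],"spin":0},{"hand":-1,"slide":[0.019,0,0.16],"spin":0},{"hand":-1,"slide":[0.019,0,0.16],"spin":0}]' 5;python3 -m creep '[{"hand":-1,"slide":[0,0,0],"spin":0},{"hand":-1,"slide":[0,0,0],"spin":0},{"hand":-1,"slide":[0,0,0],"spin":0}]' 5;python3 st.py
```

```text
clock: 14.65
position: [0.4665, -0.2921, 0.0385]
orientation: [0.001, 0.816, 0.578, 0.0]
ft_force: [0.0, 0.3, 0.8]
finger_gap: 0.0105
gripper_force: 0.4
clock: 14.95
position: [0.4658, -0.2916, 0.0371]
orientation: [0.0, 0.816, 0.578, -0.0]
ft_force: [-0.5, -0.3, -0.2]
finger_gap: 0.0009
gripper_force: 0.2
t 14.95 p [ 0.4658 -0.2916  0.0371] az 70.57 gap 0.0009 gf 0.2 F [-0.5 -0.3 -0.2] q6 -0.44
```

```bash
python3 - <<'E'
from h import *
grab("side","9");grab("top","9")
X=np.array([np.cos(np.radians(70.6)),np.sin(np.radians(70.6))])
for n,t in(("top","8"),("side","8"),("side","9"),("top","9")):
    f=load(n,t);P=cloud(f);d=P[...,:2]-[.4892,-.2246];s=d@X;y=d@[-X[1],X[0]]
    hs=cv2.cvtColor(f["image"],cv2.COLOR_RGB2HSV)
    near=(abs(s)<.15)&(abs(y)<.03)&(P[...,2]>.05)&(P[...,2]<.085)
    for k in np.arange(-.12,-.03,.008):
        m=near&(abs(s-k)<.004)
        if m.sum():print(n,t,k.round(3),m.sum(),np.median(f["image"][m],0),y[m].mean().round(4),y[m].min().round(3),y[m].max().round(3),P[m][:,2].max().round(4))
    m=near&(s>.05);print(" handle",m.sum(),y[m].mean().round(4) if m.any() else "",s[m].max().round(3) if m.any() else "")
a=load("side","9")["image"][:,:,::-1];cv2.imwrite("pics/v9.png",cv2.resize(a[80:230,270:420],(600,600)))
E
```

```text
top 8 -0.12 11 [61. 44. 24.] 0.0002 -0.007 0.01 0.0659
top 8 -0.112 34 [29. 22. 17.] 0.0017 -0.01 0.013 0.0669
top 8 -0.104 35 [26. 20. 15.] 0.0017 -0.012 0.013 0.0697
top 8 -0.096 38 [34. 26. 20.] 0.0018 -0.011 0.013 0.0688
top 8 -0.088 31 [29. 23. 18.] 0.0007 -0.011 0.011 0.0662
top 8 -0.08 27 [49. 40. 26.] 0.002 -0.007 0.01 0.0657
top 8 -0.072 21 [165. 122.  29.] 0.0014 -0.006 0.008 0.0633
top 8 -0.064 22 [166.5 117.5  28.5] 0.0003 -0.007 0.008 0.0641
top 8 -0.056 20 [165.  117.5  30.5] 0.0013 -0.007 0.008 0.0656
top 8 -0.048 24 [162.5 113.   54.5] 0.0013 -0.007 0.009 0.0657
top 8 -0.04 22 [166.5 114.   57.5] 0.0009 -0.008 0.008 0.0653
top 8 -0.032 25 [157. 112.  56.] 0.0004 -0.007 0.009 0.0665
 handle 177 0.0002 0.112
side 8 -0.12 1 [105.  81.  55.] -0.0041 -0.004 -0.004 0.0629
side 8 -0.112 9 [72. 56. 38.] 0.0045 -0.007 0.011 0.0662
side 8 -0.104 13 [54. 45. 31.] 0.0058 -0.007 0.014 0.0675
side 8 -0.096 14 [55.  44.  31.5] 0.0046 -0.008 0.013 0.0678
side 8 -0.088 17 [57. 45. 33.] 0.002 -0.01 0.012 0.0675
side 8 -0.08 12 [78.5 61.  37. ] 0.0056 -0.004 0.012 0.0631
side 8 -0.072 1
[... 710 characters left out ...]
842
side 9 -0.072 5 [38. 29. 21.] 0.0126 0.011 0.014 0.0821
side 9 -0.064 31 [43. 35. 26.] 0.0001 -0.017 0.014 0.0844
side 9 -0.056 45 [46. 39. 29.] -0.0007 -0.014 0.015 0.085
side 9 -0.048 8 [179.5 130.   77. ] 0.0028 -0.004 0.008 0.0594
side 9 -0.04 7 [175. 127.  79.] 0.0028 -0.004 0.008 0.0614
side 9 -0.032 9 [183. 131.  81.] 0.002 -0.006 0.007 0.0623
 handle 87 0.0069 0.112
top 9 -0.064 23 [14. 13. 13.] -0.004 -0.012 0.006 0.0842
top 9 -0.056 33 [141. 101.  31.] -0.004 -0.014 0.009 0.0828
top 9 -0.048 21 [160. 114.  57.] -0.0006 -0.009 0.007 0.0628
top 9 -0.04 25 [171. 119.  59.] -0.0001 -0.009 0.007 0.0625
top 9 -0.032 21 [170. 116.  58.] -0.0 -0.009 0.008 0.0642
 handle 178 0.0046 0.11
```

View pics/v9.png

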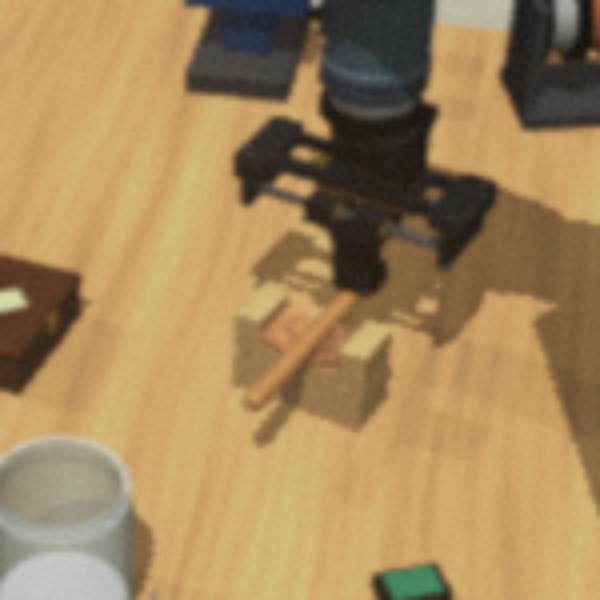

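All 10 views are now used. This last one shows the hand at the bristle end and the brush still in the channel, yawed slightly. From here I'll go by numbers only.

```bash
cat > prof.py <<'E'
import sys
from h import *
X=np.array([np.cos(np.radians(70.6)),np.sin(np.radians(70.6))])
t=sys.argv[1]
if len(sys.argv)>2: grab("side",t);grab("top",t)
for n in("top","side"):
    f=load(n,t);P=cloud(f);d=P[...,:2]-[.4892,-.2246];s=d@X;y=d@[-X[1],X[0]]
    for k in np.arange(-.12,.125,.02):
        m=(abs(s-k)<.008)&(abs(y)<.03)&(P[...,2]>(.056 if abs(k)<.035 else .02))&(P[...,2]<.12)
        if m.sum()>2:print(n,k.round(3),m.sum(),"y",np.median(y[m]).round(4),y[m].min().round(3),y[m].max().round(3),"z90",np.percentile(P[m][:,2],90).round(4),"zmin",P[m][:,2].min().round(3),np.median(f["image"][m],0))
    m=(abs(y)<.03)&(P[...,2]>.04)&(s>.03)&(P[...,2]<.1)&(s<.16);print("  smax",np.nanmax(s[m]).round(4))
E
python3 prof.py 9
```

```text
top -0.06 68 y -0.0047 -0.014 0.009 z90 0.0887 zmin 0.051 [31.5 28.5 19.5]
top -0.04 45 y 0.0 -0.009 0.008 z90 0.0618 zmin 0.054 [170. 117.  58.]
top -0.02 71 y 0.0008 -0.029 0.03 z90 0.0632 zmin 0.056 [170. 117.  60.]
top 0.0 91 y 0.0029 -0.03 0.03 z90 0.0651 zmin 0.056 [172. 115.  61.]
top 0.02 79 y 0.003 -0.029 0.03 z90 0.0666 zmin 0.056 [165. 109.  59.]
top 0.04 47 y 0.0033 -0.006 0.011 z90 0.0688 zmin 0.057 [171. 117.  57.]
top 0.06 48 y 0.0043 -0.006 0.012 z90 0.0708 zmin 0.059 [166.5 117.   57. ]
top 0.08 47 y 0.0047 -0.005 0.012 z90 0.0736 zmin 0.063 [166. 117.  59.]
top 0.1 47 y 0.0053 -0.004 0.013 z90 0.0753 zmin 0.065 [171. 117.  59.]
  smax 0.1101
side -0.12 4 y 0.0053 -0.001 0.007 z90 0.0515 zmin 0.046 [69.5 53.5 35. ]
side -0.1 12 y 0.0077 0.004 0.01 z90 0.0529 zmin 0.041 [41.5 31.5 23. ]
side -0.08 13 y 0.0128 0.005 0.026 z90 0.1015 zmin 0.043 [50. 40. 26.]
side -0.06 155 y -0.0009 -0.017 0.017 z90 0.1055 zmin 0.048 [42. 34. 25.]
side -0.04 15 y 0.0037 -0.004 0.008 z90 0.0615 zmin 0.054 [178. 129.  79.]
side -0.02 21 y 0.0001 -0.03 0.028 z90 0.0622 zmin 0.057 [193. 144.  88.]
side 0.0 28 y -0.0009 -0.03 0.025 z90 0.0634 zmin 0.056 [191.  137.   84.5]
side 0.02 33 y 0.004 -0.028 0.03 z90 0.0656 zmin 0.056 [183. 131.  82.]
side 0.04 19 y 0.0052 -0.005 0.01 z90 0.0679 zmin 0.058 [186. 134.  83.]
side 0.06 17 y 0.0085 -0.005 0.012 z90 0.07 zmin 0.056 [186. 134.  81.]
side 0.08 20 y 0.008 -0.0 0.013 z90 0.0713 zmin 0.06 [181.5 133.   81. ]
side 0.1 24 y 0.0069 -0.004 0.014 z90 0.0731 zmin 0.06 [190.5 140.5  84. ]
  smax 0.1121
```

```bash
python3 -m creep '[{"hand":0.1,"slide":[0,0,0],"spin":0},{"hand":0.1,"slide":[0,0,0],"spin":0},{"hand":0.1,"slide":[0,0,0],"spin":0},{"hand":0.1,"slide":[0,0,0],"spin":0},{"hand":0.1,"slide":[0,0,0],"spin":0},{"hand":0.1,"slide":[0,0,0],"spin":0},{"hand":0.1,"slide":[0,0,0],"spin":0},{"hand":0.1,"slide":[0,0,0],"spin":0}]';python3 st.py; python3 prof.py 10 1 | cut -c1-95
```

```text
clock: 15.85
position: [0.4658, -0.2915, 0.037]
orientation: [0.0, 0.816, 0.578, 0.0]
ft_force: [-0.3, -0.3, -0.1]
finger_gap: 0.0483
gripper_force: 0.0
t 15.85 p [ 0.4658 -0.2915  0.037 ] az 70.57 gap 0.0483 gf 0.0 F [-0.3 -0.3 -0.1] q6 -0.44
top -0.08 19 y -0.0048 -0.027 0.004 z90 0.0757 zmin 0.054 [38. 32. 30.]
top -0.06 64 y -0.0025 -0.03 0.029 z90 0.0864 zmin 0.052 [148.  103.5  30. ]
top -0.04 47 y -0.0003 -0.01 0.007 z90 0.0633 zmin 0.052 [167. 118.  59.]
top -0.02 73 y 0.0007 -0.029 0.03 z90 0.0625 zmin 0.056 [169. 118.  60.]
top 0.0 85 y 0.0025 -0.03 0.029 z90 0.0636 zmin 0.056 [172. 116.  62.]
top 0.02 77 y 0.0043 -0.03 0.03 z90 0.0643 zmin 0.056 [166. 110.  59.]
top 0.04 44 y 0.005 -0.004 0.013 z90 0.0656 zmin 0.058 [173.  118.5  60. ]
top 0.06 46 y 0.006 -0.003 0.014 z90 0.0657 zmin 0.058 [171.5 118.5  59.5]
top 0.08 47 y 0.0075 -0.002 0.015 z90 0.0669 zmin 0.054 [168. 118.  59.]
top 0.1 47 y 0.0089 -0.001 0.016 z90 0.067 zmin 0.056 [165. 118.  61.]
  smax 0.1106
side -0.1 29 y -0.0009 -0.016 0.007 z90 0.064 zmin 0.047 [43. 34. 24.]
side -0.08 32 y -0.0026 -0.029 0.007 z90 0.0791 zmin 0.046 [76.5 58.5 39. ]
side -0.06 75 y 0.0012 -0.03 0.03 z90 0.1023 zmin 0.053 [44. 37. 26.]
side -0.04 22 y 0.0028 -0.007 0.008 z90 0.0615 zmin 0.049 [181.5 132.   79.5]
side -0.02 21 y 0.0018 -0.029 0.027 z90 0.0623 zmin 0.056 [196. 144.  89.]
side 0.0 26 y 0.0021 -0.03 0.026 z90 0.0632 zmin 0.057 [195. 141.  88.]
side 0.02 31 y 0.0061 -0.03 0.03 z90 0.0639 zmin 0.056 [186. 132.  83.]
side 0.04 23 y 0.0082 -0.001 0.012 z90 0.0642 zmin 0.051 [189. 138.  83.]
side 0.06 20 y 0.0085 -0.001 0.013 z90 0.065 zmin 0.054 [187.  135.5  81.5]
side 0.08 23 y 0.0094 -0.0 0.014 z90 0.0672 zmin 0.053 [181. 133.  81.]
side 0.1 26 y 0.0109 0.001 0.016 z90 0.0663 zmin 0.054 [191.  142.5  87.5]
side 0.12 3 y 0.0107 0.008 0.011 z90 0.0615 zmin 0.055 [166. 124.  76.]
  smax 0.1132
```

```bash
python3 -m creep '[{"hand":0.1,"slide":[0.010,0.001,0.002],"spin":-3.5},{"hand":0.1,"slide":[0.010,0.001,0.002],"spin":-3.5},{"hand":-1,"slide":[0.010,0.001,0.002],"spin":-3.5},{"hand":-1,"slide":[0.010,0.001,0.002],"spin":-3.5},{"hand":-1,"slide":[0.010,0.001,0.002],"spin":-3.5},{"hand":-1,"slide":[0.010,0.001,0.002],"spin":-3.5},{"hand":-1,"slide":[0.010,0.001,0.002],"spin":-3.5},{"hand":-1,"slide":[0.010,0.001,0.002],"spin":-3.5},{"hand":-1,"slide":[0.010,0.001,0.002],"spin":-3.5}]' 8;python3 st.py; python3 prof.py 11 1 | cut -c1-95
```

```text
clock: 16.85
position: [0.47, -0.2825, 0.035]
orientation: [0.0, 0.798, 0.602, -0.0]
ft_force: [0.2, -1.0, -0.6]
finger_gap: 0.0131
gripper_force: 7.3
t 16.85 p [ 0.47   -0.2825  0.035 ] az 74.06 gap 0.0131 gf 7.3 F [ 0.2 -1.  -0.6] q6 -0.48
top -0.08 3 y -0.0063 -0.01 -0.001 z90 0.0629 zmin 0.058 [120.  86.  22.]
top -0.06 34 y -0.0044 -0.016 0.007 z90 0.101 zmin 0.057 [123.5  86.   29.5]
top -0.04 50 y -0.0014 -0.02 0.008 z90 0.064 zmin 0.054 [158. 110.  56.]
top -0.02 72 y 0.0006 -0.029 0.029 z90 0.0623 zmin 0.056 [170.5 118.5  60.5]
top 0.0 85 y 0.0026 -0.03 0.03 z90 0.0637 zmin 0.056 [172. 116.  62.]
top 0.02 75 y 0.0025 -0.03 0.03 z90 0.0635 zmin 0.056 [168. 113.  60.]
top 0.04 46 y 0.0044 -0.005 0.013 z90 0.0648 zmin 0.054 [173.  119.   59.5]
top 0.06 44 y 0.0062 -0.003 0.013 z90 0.0653 zmin 0.057 [173. 119.  60.]
top 0.08 44 y 0.0072 -0.002 0.015 z90 0.0674 zmin 0.056 [165. 119.  60.]
top 0.1 47 y 0.0087 -0.001 0.016 z90 0.0669 zmin 0.056 [172. 121.  62.]
  smax 0.1103
side -0.12 4 y 0.0009 -0.001 0.005 z90 0.0546 zmin 0.05 [67.5 54.  37. ]
side -0.1 6 y 0.0055 -0.016 0.007 z90 0.0558 zmin 0.045 [66.5 50.  35.5]
side -0.06 77 y -0.005 -0.02 0.021 z90 0.1018 zmin 0.054 [48. 39. 29.]
side -0.04 60 y -0.0047 -0.023 0.023 z90 0.1048 zmin 0.048 [84.5 64.5 43. ]
side -0.02 24 y 0.0018 -0.03 0.024 z90 0.0621 zmin 0.056 [193.5 141.5  85. ]
side 0.0 26 y -0.0009 -0.03 0.026 z90 0.0624 zmin 0.057 [194.  140.5  88. ]
side 0.02 31 y 0.0028 -0.029 0.03 z90 0.0628 zmin 0.056 [189. 135.  84.]
side 0.04 21 y 0.0067 -0.001 0.013 z90 0.0643 zmin 0.052 [191. 137.  85.]
side 0.06 19 y 0.0088 -0.001 0.014 z90 0.0658 zmin 0.049 [186. 137.  84.]
side 0.08 20 y 0.0085 -0.001 0.016 z90 0.0658 zmin 0.058 [183.  134.5  82. ]
side 0.1 26 y 0.0113 0.002 0.018 z90 0.0672 zmin 0.056 [191.5 139.   85. ]
side 0.12 3 y 0.0077 0.004 0.011 z90 0.0609 zmin 0.055 [172. 133.  83.]
  smax 0.1131
```

```bash
python3 -m creep '[{"hand":-1,"slide":[0,0,0],"spin":0},{"hand":-1,"slide":[0,0,0],"spin":0}]' 8;python3 st.py
```

```text
clock: 17.15
position: [0.4701, -0.2824, 0.035]
orientation: [0.0, 0.798, 0.602, -0.0]
ft_force: [0.2, -0.4, -0.4]
finger_gap: 0.013
gripper_force: 7.3
t 17.15 p [ 0.4701 -0.2824  0.035 ] az 74.07 gap 0.013 gf 7.3 F [ 0.2 -0.4 -0.4] q6 -0.48
```

```bash
python3 -m creep '[{"hand":-1,"slide":[0,0,-0.005],"spin":0},{"hand":-1,"slide":[0,0,-0.01],"spin":0},{"hand":-1,"slide":[0,0,-0.02],"spin":0},{"hand":-1,"slide":[0,0,-0.02],"spin":0}]' 8;python3 st.py; python3 prof.py 12 1 | cut -c1-95
```

```text
clock: 17.55
position: [0.4712, -0.2833, 0.057]
orientation: [0.002, 0.798, 0.602, 0.0]
ft_force: [0.1, 0.1, -0.9]
finger_gap: 0.0007
gripper_force: 0.0
t 17.55 p [ 0.4712 -0.2833  0.057 ] az 74.08 gap 0.0007 gf 0.0 F [ 0.1  0.1 -0.9] q6 -0.48
top -0.06 18 y 0.0017 -0.005 0.009 z90 0.0731 zmin 0.055 [148. 105.  44.]
top -0.04 49 y 0.0018 -0.01 0.01 z90 0.0641 zmin 0.055 [168. 116.  58.]
top -0.02 72 y 0.0012 -0.03 0.03 z90 0.0633 zmin 0.056 [169. 116.  60.]
top 0.0 80 y -0.0002 -0.03 0.03 z90 0.0629 zmin 0.056 [172.  116.5  61.5]
top 0.02 66 y 0.0008 -0.03 0.03 z90 0.0635 zmin 0.057 [166.5 111.5  59. ]
top 0.04 47 y -0.0013 -0.011 0.007 z90 0.0641 zmin 0.054 [172. 118.  58.]
top 0.06 45 y -0.0011 -0.011 0.006 z90 0.0639 zmin 0.054 [172. 119.  59.]
top 0.08 47 y -0.0023 -0.012 0.005 z90 0.0645 zmin 0.054 [173. 118.  58.]
top 0.1 44 y -0.0028 -0.011 0.005 z90 0.0631 zmin 0.056 [167. 119.  59.]
  smax 0.1098
side -0.12 7 y 0.0077 0.002 0.017 z90 0.0647 zmin 0.055 [66. 50. 33.]
side -0.1 30 y 0.0124 -0.003 0.019 z90 0.0662 zmin 0.05 [43. 35. 24.]
side -0.08 24 y 0.0094 -0.003 0.016 z90 0.0635 zmin 0.049 [76.  53.5 32.5]
side -0.06 54 y 0.0057 -0.013 0.013 z90 0.1122 zmin 0.054 [46.5 39.  28. ]
side -0.04 47 y 0.002 -0.018 0.012 z90 0.1126 zmin 0.05 [134.  98.  61.]
side -0.02 23 y 0.002 -0.03 0.024 z90 0.0623 zmin 0.057 [196. 148.  92.]
side 0.0 27 y 0.0033 -0.03 0.026 z90 0.0629 zmin 0.056 [192. 140.  87.]
side 0.02 27 y -0.0018 -0.03 0.03 z90 0.0622 zmin 0.056 [185. 133.  82.]
side 0.04 21 y 0.0013 -0.008 0.007 z90 0.0621 zmin 0.051 [187. 136.  82.]
side 0.06 23 y 0.0006 -0.008 0.006 z90 0.0625 zmin 0.048 [184. 138.  83.]
side 0.08 23 y -0.0019 -0.011 0.004 z90 0.0628 zmin 0.046 [186. 137.  85.]
side 0.1 30 y -0.0036 -0.012 0.001 z90 0.0629 zmin 0.045 [191.  144.5  88.5]
  smax 0.1127
```

The ferrule doesn't hold: the fingers only caught the handle's edge. I'll regrip on the handle's wooden end, just beside the block.

```bash
python3 -m creep '[{"hand":-0.1,"slide":[0,0,-0.04],"spin":0},{"hand":-0.1,"slide":[0.0175,-0.0025,-0.04],"spin":5},{"hand":-0.1,"slide":[0.0175,-0.0025,-0.04],"spin":5},{"hand":-0.1,"slide":[0.0175,-0.0025,-0.04],"spin":5},{"hand":-0.1,"slide":[0.0175,-0.0025,-0.04],"spin":5},{"hand":-0.1,"slide":[0.0175,-0.0025,-0.02],"spin":5},{"hand":-0.1,"slide":[0.0175,-0.0025,0.02],"spin":5},{"hand":-0.1,"slide":[0.0175,-0.0025,0.02],"spin":5},{"hand":-1,"slide":[0.0175,-0.0025,0.02],"spin":5},{"hand":-1,"slide":[0.0175,-0.0025,0.02],"spin":5},{"hand":-1,"slide":[0.0175,-0.0025,0.02],"spin":5},{"hand":-1,"slide":[0.0175,-0.0025,0.02],"spin":5}]' 5;python3 st.py;python3 -m creep '[{"hand":-1,"slide":[0,0,0],"spin":0},{"hand":-1,"slide":[0,0,0],"spin":0},{"hand":-1,"slide":[0,0,0],"spin":0}]' 5;python3 st.py; python3 prof.py 13 1 | cut -c1-95
```

```text
clock: 18.85
position: [0.4732, -0.2656, 0.0364]
orientation: [0.001, 0.824, 0.567, 0.0]
ft_force: [0.3, 0.6, 0.3]
finger_gap: 0.0133
gripper_force: 4.7
t 18.85 p [ 0.4732 -0.2656  0.0364] az 69.08 gap 0.0133 gf 4.7 F [0.3 0.6 0.3] q6 -0.37
clock: 19.15
position: [0.473, -0.2656, 0.0357]
orientation: [0.001, 0.824, 0.567, 0.0]
ft_force: [-0.9, -2.5, 3.3]
finger_gap: 0.0137
gripper_force: 5.1
t 19.15 p [ 0.473  -0.2656  0.0357] az 69.07 gap 0.0137 gf 5.1 F [-0.9 -2.5  3.3] q6 -0.36
top -0.06 4 y -0.0028 -0.006 0.001 z90 0.0632 zmin 0.055 [116.5  82.5  45.5]
top -0.04 54 y -0.0072 -0.02 0.008 z90 0.0861 zmin 0.054 [46.  40.5 32.5]
top -0.02 73 y -0.0009 -0.03 0.029 z90 0.0633 zmin 0.056 [171. 117.  61.]
top 0.0 82 y 0.0001 -0.03 0.03 z90 0.0635 zmin 0.056 [175.  118.   62.5]
top 0.02 69 y 0.0014 -0.03 0.03 z90 0.064 zmin 0.056 [170. 113.  60.]
top 0.04 44 y -0.0004 -0.01 0.007 z90 0.0654 zmin 0.056 [174.5 119.   59. ]
top 0.06 47 y -0.0004 -0.01 0.007 z90 0.0656 zmin 0.058 [167. 120.  60.]
top 0.08 43 y -0.0008 -0.01 0.006 z90 0.0675 zmin 0.058 [174. 119.  59.]
top 0.1 44 y -0.0015 -0.
[... 194 characters left out ...]
51.5 39.  28. ]
side -0.06 4 y -0.0058 -0.015 0.022 z90 0.107 zmin 0.059 [80.5 65.  44. ]
side -0.04 137 y -0.007 -0.025 0.026 z90 0.1041 zmin 0.049 [44. 36. 27.]
side -0.02 25 y 0.0022 -0.03 0.028 z90 0.0773 zmin 0.056 [182. 129.  80.]
side 0.0 31 y 0.0009 -0.03 0.026 z90 0.0625 zmin 0.056 [193. 139.  87.]
side 0.02 33 y 0.0003 -0.028 0.028 z90 0.0629 zmin 0.056 [189. 136.  85.]
side 0.04 20 y 0.0033 -0.007 0.008 z90 0.0644 zmin 0.052 [186.  137.5  84. ]
side 0.06 22 y 0.0018 -0.008 0.007 z90 0.0652 zmin 0.056 [177. 132.  81.]
side 0.08 18 y 0.0019 -0.007 0.008 z90 0.0653 zmin 0.055 [191.  139.   84.5]
side 0.1 26 y 0.0013 -0.008 0.008 z90 0.0658 zmin 0.052 [189.5 141.   86.5]
  smax 0.1123
```

```bash
python3 - <<'E'
from h import *
X=np.array([np.cos(np.radians(70.6)),np.sin(np.radians(70.6))])
for t in("9","11","13"):
  for n in("side","top"):
    f=load(n,t);P=cloud(f);d=P[...,:2]-[.4892,-.2246];s=d@X;y=d@[-X[1],X[0]];im=f["image"].astype(int)
    dark=(im.max(-1)<75)&(s<-.015)&(s>-.095)&(P[...,2]>.025)&(P[...,2]<.16)
    for lo,hi in((-.028,-.01),(.01,.028)):
        m=dark&(y>lo)&(y<hi);z=P[m][:,2]
        if m.sum()>5:print(t,n,lo,m.sum(),"z low",np.sort(z)[:5].round(3),"s",s[m].min().round(3),s[m].max().round(3), "s of z<.075",np.percentile(s[m&(P[...,2]<.08)],[5,95]).round(3) if (m&(P[...,2]<.08)).any() else "")
E
```

```text
9 side -0.028 88 z low [0.065 0.076 0.079 0.083 0.085] s -0.07 -0.032 s of z<.075 [-0.061 -0.059]
9 side 0.01 111 z low [0.062 0.065 0.066 0.068 0.069] s -0.079 -0.031 s of z<.075 [-0.076 -0.059]
9 top -0.028 94 z low [0.067 0.075 0.076 0.077 0.081] s -0.062 -0.035 s of z<.075 [-0.061 -0.059]
9 top 0.01 87 z low [0.125 0.128 0.129 0.13  0.13 ] s -0.051 -0.035 s of z<.075 
11 side -0.028 146 z low [0.054 0.057 0.057 0.057 0.06 ] s -0.089 -0.02 s of z<.075 [-0.071 -0.047]
11 side 0.01 116 z low [0.059 0.062 0.064 0.064 0.065] s -0.069 -0.022 s of z<.075 [-0.063 -0.047]
11 top -0.028 106 z low [0.056 0.06  0.064 0.064 0.064] s -0.063 -0.024 s of z<.075 [-0.051 -0.048]
11 top 0.01 73 z low [0.062 0.067 0.127 0.128 0.129] s -0.05 -0.026 s of z<.075 [-0.05  -0.049]
13 side -0.028 97 z low [0.058 0.06  0.062 0.063 0.066] s -0.052 -0.016 s of z<.075 [-0.038 -0.029]
13 side 0.01 96 z low [0.048 0.054 0.056 0.057 0.058] s -0.094 -0.017 s of z<.075 [-0.092 -0.029]
13 top -0.028 63 z low [0.061 0.062 0.066 0.067 0.068] s -0.038 -0.015 s of z<.075 [-0.034 -0.032]
13 top 0.01 31 z low [0.135 0.143 0.143 0.144 0.144] s -0.022 -0.015 s of z<.075
```

```bash
python3 - <<'E'
from h import *
for t,p,az in(("6",(.617,.1372,.178),70.6),("8",(.4593,-.3093,.1977),70.6),("1",(.5633,.2268,.2788),36),("3",(.5116,-.1569,.2871),70.5),("9",(.4658,-.2916,.0371),70.6)):
    f=load("side",t);P=cloud(f);im=f["image"].astype(int);a=np.radians(az);d=P-np.array(p)
    x=d[...,0]*np.cos(a)+d[...,1]*np.sin(a);y=d[...,0]*np.sin(a)-d[...,1]*np.cos(a)
    m=(im.max(-1)<80)&(abs(x)<.045)&(abs(y)<.07)&(d[...,2]<.1)&(d[...,2]>-.05)
    print(t,m.sum())
    for z in np.arange(-.045,.1,.01):
        k=m&(abs(d[...,2]-z)<.005)
        if k.sum()>2:print("  dz",z.round(3),k.sum(),"x",x[k].min().round(3),x[k].max().round(3),"y",y[k].min().round(3),y[k].max().round(3))
E
```

```text
6 264
  dz 0.025 9 x -0.01 0.002 y -0.035 0.025
  dz 0.035 39 x -0.009 0.011 y -0.036 0.028
  dz 0.045 49 x -0.008 0.013 y -0.036 0.031
  dz 0.055 45 x -0.009 0.012 y -0.037 0.03
  dz 0.065 51 x -0.007 0.013 y -0.039 0.033
  dz 0.075 7 x -0.009 0.01 y -0.047 0.032
  dz 0.085 13 x -0.008 0.031 y -0.048 0.033
  dz 0.095 51 x -0.019 0.035 y -0.061 0.069
8 260
  dz 0.025 7 x 0.006 0.011 y -0.004 0.013
  dz 0.035 31 x 0.001 0.017 y -0.012 0.016
  dz 0.045 32 x 0.005 0.017 y -0.013 0.017
  dz 0.055 38 x 0.002 0.016 y -0.014 0.018
  dz 0.065 51 x -0.004 0.017 y -0.015 0.019
  dz 0.075 29 x -0.002 0.016 y -0.016 0.021
  dz 0.085 12 x 0.002 0.018 y -0.026 0.018
  dz 0.095 60 x -0.017 0.041 y -0.029 0.062
1 312
  dz 0.025 32 x -0.007 0.013 y -0.059 0.051
  dz 0.035 68 x -0.007 0.013 y -0.062 0.056
  dz 0.045 70 x -0.007 0.013 y -0.061 0.054
  dz 0.055 57 x -0.007 0.013 y -0.062 0.06
  dz 0.065 24 x -0.004 0.012 y -0.062 0.054
  dz 0.075 7 x 0.006 0.01 y 0.05 0.053
  dz 0.085 11 x 0.01 0.031 y 0.049 0.055
  dz 0.095 43 x 0.014 0.037 y -0.069 0.07
3 480
  dz 0.005 3 x -0.003 0.001 y 0.004 0.009
  dz 0.015 7 x -0.0 0.009 y -0.006 0.006
  dz 0.025 40 x -0.006 0.014 y -0.02 0.024
  dz 0.035 55 x -0.004 0.016 y -0.023 0.023
  dz 0.045 43 x -0.008 0.016 y -0.023 0.026
  dz 0.055 61 x -0.005 0.016 y -0.024 0.026
  dz 0.065 71 x -0.007 0.015 y -0.025 0.026
  dz 0.075 37 x -0.004 0.016 y -0.025 0.026
  dz 0.085 23 x -0.015 0.036 y -0.037 0.027
  dz 0.095 139 x -0.02 0.04 y -0.065 0.066
9 228
  dz 0.005 5 x -0.042 -0.011 y -0.009 -0.005
  dz 0.015 15 x -0.044 -0.013 y -0.01 -0.001
  dz 0.025 14 x -0.007 0.015 y -0.013 0.01
  dz 0.035 25 x -0.003 0.014 y -0.013 0.011
  dz 0.045 30 x -0.008 0.017 y -0.015 0.017
  dz 0.055 27 x -0.008 0.016 y -0.017 0.012
  dz 0.065 36 x -0.004 0.016 y -0.016 0.016
  dz 0.075 12 x 0.008 0.016 y -0.006 0.017
  dz 0.085 10 x -0.007 0.034 y -0.027 0.011
  dz 0.095 54 x -0.025 0.04 y -0.036 0.07
```

This explains the missed grips: in every frame the true fingertips sit about 21 mm above the reported TCP, and about 3 mm ahead in x. The fingers were closing above the brush. I'll go back to the bristle-head grip with that correction.

```bash
python3 -m creep '[{"hand":0.1,"slide":[0,0,0],"spin":0},{"hand":0.1,"slide":[0,0,0],"spin":0},{"hand":0.1,"slide":[0,0,0],"spin":0},{"hand":0.1,"slide":[0,0,-0.02],"spin":0},{"hand":0.1,"slide":[0,0,-0.05],"spin":0},{"hand":0.1,"slide":[-0.049,0,-0.05],"spin":-1},{"hand":0.1,"slide":[-0.049,0,-0.05],"spin":-1},{"hand":0.1,"slide":[-0.049,0,-0.05],"spin":-1}]';python3 st.py;python3 prof.py 14 1 | cut -c1-95
```

```text
clock: 20.05
position: [0.4544, -0.311, 0.0847]
orientation: [-0.0, 0.819, 0.573, 0.0]
ft_force: [0.5, 0.5, -0.2]
finger_gap: 0.0485
gripper_force: 0.0
t 20.05 p [ 0.4544 -0.311   0.0847] az 69.94 gap 0.0485 gf 0.0 F [ 0.5  0.5 -0.2] q6 -0.47
top -0.12 18 y 0.0021 -0.011 0.011 z90 0.0658 zmin 0.056 [30.  22.5 17.5]
top -0.1 76 y 0.0024 -0.021 0.014 z90 0.067 zmin 0.052 [31.5 23.  17.5]
top -0.08 65 y -0.0001 -0.028 0.028 z90 0.1134 zmin 0.055 [47. 36. 23.]
top -0.06 46 y 0.0011 -0.007 0.008 z90 0.0628 zmin 0.053 [167.  117.5  32. ]
top -0.04 49 y 0.0012 -0.008 0.009 z90 0.0629 zmin 0.054 [169. 116.  58.]
top -0.02 69 y 0.0009 -0.03 0.03 z90 0.0623 zmin 0.056 [162. 113.  58.]
top 0.0 86 y 0.0004 -0.03 0.03 z90 0.0624 zmin 0.056 [169.  113.5  60. ]
top 0.02 69 y 0.0006 -0.03 0.03 z90 0.0638 zmin 0.056 [165. 110.  57.]
top 0.04 47 y 0.0003 -0.009 0.008 z90 0.0643 zmin 0.053 [169. 117.  57.]
top 0.06 47 y 0.0007 -0.009 0.008 z90 0.0645 zmin 0.053 [170. 118.  58.]
top 0.08 47 y 0.0 -0.01 0.008 z90 0.063 zmin 0.053 [170. 118.  59.]
top 0.1 47 y -0.0003 -0.01 0.007 z90 0.0646 zmin 0.053 [16
[... 304 characters left out ...]
[184.  138.5  70. ]
side -0.04 18 y 0.0035 -0.005 0.01 z90 0.0619 zmin 0.055 [197.  147.   89.5]
side -0.02 19 y -0.0002 -0.027 0.027 z90 0.0625 zmin 0.056 [194. 149.  92.]
side 0.0 30 y -0.0005 -0.03 0.027 z90 0.0626 zmin 0.056 [195. 142.  89.]
side 0.02 27 y -0.0008 -0.03 0.029 z90 0.0621 zmin 0.056 [192. 136.  86.]
side 0.04 19 y 0.004 -0.007 0.008 z90 0.0627 zmin 0.046 [188. 141.  84.]
side 0.06 19 y 0.002 -0.005 0.007 z90 0.0628 zmin 0.05 [186. 143.  89.]
side 0.08 22 y 0.0031 -0.005 0.008 z90 0.0621 zmin 0.054 [187.  139.   83.5]
side 0.1 25 y 0.0009 -0.01 0.007 z90 0.0628 zmin 0.051 [195. 148.  91.]
side 0.12 3 y 0.0012 -0.002 0.005 z90 0.0598 zmin 0.057 [166. 126.  79.]
  smax 0.1132
```

```bash
python3 -m creep '[{"hand":0.1,"slide":[0,0.002,0.03],"spin":0},{"hand":0.1,"slide":[0,0.002,0.055],"spin":0},{"hand":0.1,"slide":[0,0.002,0.07],"spin":0},{"hand":0.1,"slide":[0,0.002,0.07],"spin":0},{"hand":-1,"slide":[0,0.002,0.07],"spin":0},{"hand":-1,"slide":[0,0.002,0.07],"spin":0},{"hand":-1,"slide":[0,0.002,0.07],"spin":0},{"hand":-1,"slide":[0,0.002,0.07],"spin":0},{"hand":-1,"slide":[0,0.002,0.07],"spin":0},{"hand":-1,"slide":[0,0.002,0.07],"spin":0}]' 5;python3 st.py
```

```text
clock: 21.15
position: [0.4571, -0.3117, 0.0154]
orientation: [0.0, 0.819, 0.574, 0.0]
ft_force: [-0.7, -0.2, -0.3]
finger_gap: 0.0236
gripper_force: 5.0
t 21.15 p [ 0.4571 -0.3117  0.0154] az 70.06 gap 0.0236 gf 5.0 F [-0.7 -0.2 -0.3] q6 -0.47
```

```bash
cat > br.py <<'E'
# br.py tag: wooden handle below/beside the hand; coords from grasp point: x along tool x, y tool y, z up
import sys
from h import *
from station import ctrl
s=ctrl.sense();q=s["orientation"];M=R.from_quat(q[[1,2,3,0]]).as_matrix();p=s["position"]+M@[.003,0,-.040]
print("grasp",p.round(4))
for n in("side","top"):
    f=grab(n,sys.argv[1]);P=cloud(f);im=f["image"].astype(int);d=(P-p)@M;d[...,2]*=-1
    hs=cv2.cvtColor(f["image"],cv2.COLOR_RGB2HSV)
    m=(abs(d[...,1])<.03)&(abs(d[...,0])<.22)&(d[...,2]<.03)&(d[...,2]>-.22)&(np.hypot(d[...,0],d[...,2])<.225)&(np.hypot(d[...,0],d[...,2])>.03)&(P[...,2]>float(sys.argv[2]) if len(sys.argv)>2 else .03)&(im[...,0]-im[...,2]>50)
    k=cv2.connectedComponentsWithStats(m.astype(np.uint8),connectivity=8)
    if k[0]<2: print(n,"none");continue
    i=1+k[2][1:,4].argmax();x=d[k[1]==i];c=x.mean(0);v=np.linalg.svd(x-c)[2][0];v*=np.sign(v@c)
    e=x[np.argsort(x@v)[-5:]].mean(0);st=x[np.argsort(x@v)[:5]].mean(0)
    print(n,len(x),"dir",v.round(3),"from vertical",np.degrees(np.arctan2(v[0],-v[2])).round(1),"near",st.round(3),"end",e.round(3))
E
python3 -m creep '[{"hand":-1,"slide":[0,0,-0.01],"spin":0},{"hand":-1,"slide":[0,0,-0.02],"spin":0},{"hand":-1,"slide":[0,0,-0.035],"spin":0},{"hand":-1,"slide":[0,0,-0.05],"spin":0},{"hand":-1,"slide":[0,0,-0.05],"spin":0}]' 4;python3 st.py; python3 br.py 15 .05; python3 prof.py 15 | cut -c1-75
```

```text
clock: 21.65
position: [0.4584, -0.3129, 0.0683]
orientation: [0.003, 0.819, 0.574, 0.0]
ft_force: [1.5, -0.1, -0.5]
finger_gap: 0.0236
gripper_force: 4.0
t 21.65 p [ 0.4584 -0.3129  0.0683] az 70.08 gap 0.0236 gf 4.0 F [ 1.5 -0.1 -0.5] q6 -0.47
grasp [ 0.4593 -0.3099  0.1083]
side 300 dir [ 0.905  0.022 -0.424] from vertical 64.9 near [ 0.03  -0.002 -0.009] end [ 0.142 -0.001 -0.056]
top 679 dir [ 0.905  0.005 -0.426] from vertical 64.8 near [ 0.029  0.002 -0.008] end [ 0.146 -0.001 -0.058]
top -0.1 10 y -0.0085 -0.014 0.007 z90 0.1195 zmin 0.113 [14.  11.5 10.5]
top -0.08 116 y -0.0034 -0.025 0.024 z90 0.1132 zmin 0.086 [32.  25.5 19.5]
top -0.06 54 y 0.0003 -0.009 0.008 z90 0.1016 zmin 0.09 [164.  115.   30.5]
top -0.04 57 y -0.0001 -0.01 0.008 z90 0.093 zmin 0.079 [172. 119.  60.]
top -0.02 88 y -0.0004 -0.029 0.03 z90 0.0834 zmin 0.056 [161.5 112.   58.5
top 0.0 95 y 0.0002 -0.03 0.03 z90 0.0754 zmin 0.056 [166. 112.  60.]
top 0.02 79 y -0.0009 -0.03 0.029 z90 0.0666 zmin 0.056 [165. 111.  59.]
top 0.04 52 y -0.0008 -0.01 0.007 z90 0.058 zmin 0.047 [169.5 118.   58.5]
top 0.06 5
[... 353 characters left out ...]
51. 41. 31.]
side -0.06 26 y 0.0008 -0.01 0.008 z90 0.1025 zmin 0.09 [194.5 143.5  72. ]
side -0.04 27 y -0.0004 -0.008 0.006 z90 0.093 zmin 0.082 [195. 148.  89.]
side -0.02 35 y -0.0002 -0.029 0.028 z90 0.0869 zmin 0.056 [202. 153.  94.]
side 0.0 41 y -0.0009 -0.03 0.025 z90 0.0767 zmin 0.056 [199. 147.  91.]
side 0.02 39 y -0.0009 -0.029 0.03 z90 0.0675 zmin 0.056 [198. 143.  89.]
side 0.04 31 y 0.0002 -0.009 0.006 z90 0.0602 zmin 0.046 [192. 146.  87.]
side 0.06 28 y 0.0005 -0.009 0.006 z90 0.0496 zmin 0.032 [198.  147.5  88.5
side 0.08 35 y 0.0001 -0.009 0.006 z90 0.0401 zmin 0.026 [201. 153.  94.]
side 0.1 10 y -0.0018 -0.009 0.005 z90 0.0329 zmin 0.024 [178.5 134.   80. 
  smax 0.0782
```

The brush swings freely in the light grip, so I'll keep lifting and let the handle hang.

```bash
python3 -m creep '[{"hand":-1,"slide":[-0.005,0,-0.02],"spin":0},{"hand":-1,"slide":[-0.01,0,-0.04],"spin":0},{"hand":-1,"slide":[-0.015,0,-0.06],"spin":0},{"hand":-1,"slide":[-0.02,0,-0.08],"spin":0},{"hand":-1,"slide":[-0.025,0,-0.105],"spin":0},{"hand":-1,"slide":[-0.03,0,-0.13],"spin":0},{"hand":-1,"slide":[-0.03,0,-0.16],"spin":0},{"hand":-1,"slide":[-0.03,0,-0.19],"spin":0},{"hand":-1,"slide":[-0.03,0,-0.22],"spin":0},{"hand":-1,"slide":[-0.03,0,-0.25],"spin":0},{"hand":-1,"slide":[-0.03,0,-0.26],"spin":0}]' 4;python3 st.py; python3 br.py 16 .09
```

```text
clock: 22.85
position: [0.4473, -0.3404, 0.3278]
orientation: [0.002, 0.819, 0.574, 0.0]
ft_force: [-0.2, -0.3, 0.2]
finger_gap: 0.0236
gripper_force: 4.0
t 22.85 p [ 0.4473 -0.3404  0.3278] az 70.07 gap 0.0236 gf 4.0 F [-0.2 -0.3  0.2] q6 -0.51
grasp [ 0.4482 -0.3374  0.3678]
side 300 dir [ 0.08   0.003 -0.997] from vertical 4.6 near [ 0.01  -0.002 -0.03 ] end [ 0.023 -0.001 -0.199]
top 482 dir [ 0.076  0.    -0.997] from vertical 4.3 near [ 0.011  0.002 -0.029] end [ 0.023  0.001 -0.196]
```

The brush now hangs handle-down, about 4.5° off vertical, with the butt about 203 mm below the grip. I'll re-measure the jar and then carry it over.

```bash
python3 - <<'E'
from h import *
f=load("top","16");P=cloud(f)[205:275,215:285].reshape(-1,3);im=f["image"][205:275,215:285].reshape(-1,3).astype(int)
g=P[(abs(P[:,2]-.111)<.004)&(np.ptp(im,1)<45)];x=g[:,:2]
L=np.c_[2*x,np.ones(len(x))];s=np.linalg.lstsq(L,(x**2).sum(1),rcond=None)[0];c=s[:2];print(len(g),c,np.sqrt(s[2]+c@c))
r=np.linalg.norm(x-c,axis=1);print(np.percentile(r,[5,50,95]))
a=np.radians(36);Q=P.copy();Q[:,:2]-=c
J=np.c_[Q[:,0]*np.cos(a)+Q[:,1]*np.sin(a),-Q[:,0]*np.sin(a)+Q[:,1]*np.cos(a),Q[:,2]]
ins=np.hypot(J[:,0],J[:,1])<.05
for nm,m in(("red",(im[:,0]>90)&(im[:,1]<60)),("tall",J[:,2]>.118),("brown",(im[:,0]-im[:,2]>25)&(im[:,0]<140))):
    k=m&ins;print(nm,k.sum(),J[k].min(0).round(3) if k.any() else "",J[k].max(0).round(3) if k.any() else "",J[k].mean(0).round(3) if k.any() else "")
f=load("side","16");P=cloud(f);im=f["image"].astype(int);d=P-np.array([c[0],c[1],0]);k=(np.hypot(d[...,0],d[...,1])<.055)&(P[...,2]>.12)&(P[...,2]<.2)
q=d[k];print("side tall",k.sum(),np.c_[q[:,0]*np.cos(a)+q[:,1]*np.sin(a),-q[:,0]*np.sin(a)+q[:,1]*np.cos(a),q[:,2]].round(3)[::3].tolist())
E
python3 st.py .513 .190 .33 36
```

```text
244 [0.50958199 0.18713965] 0.04393652995897299
[0.0418117  0.04398378 0.04632392]
red 7 [-0.001 -0.023  0.012] [ 0.006 -0.016  0.051] [ 0.002 -0.02   0.039]
tall 18 [-0.002 -0.043  0.12 ] [0.007 0.045 0.145] [0.003 0.016 0.137]
brown 109 [-0.049 -0.05  -0.004] [0.017 0.031 0.107] [-0.016 -0.019  0.042]
side tall 39 [[0.0, -0.042, 0.142], [0.003, -0.042, 0.133], [0.001, -0.04, 0.131], [-0.001, -0.039, 0.128], [-0.001, -0.038, 0.125], [0.007, 0.038, 0.147], [0.005, 0.039, 0.143], [0.007, 0.039, 0.137], [0.008, 0.035, 0.13], [0.006, 0.046, 0.141], [0.007, 0.044, 0.136], [0.008, 0.044, 0.133], [0.007, 0.04, 0.122]]
t 22.95 p [ 0.447  -0.34    0.3257] az 70.07 gap 0.024 gf 4.0 F [-0.8 -0.7 -0.5] q6 -0.51
slide [ 0.5207 -0.1186 -0.005 ] spin 34.1
```

```bash
python3 -m creep '[{"hand":-1,"slide":[0.02,-0.005,-0.005],"spin":3},{"hand":-1,"slide":[0.06,-0.014,-0.005],"spin":8},{"hand":-1,"slide":[0.1,-0.023,-0.005],"spin":12},{"hand":-1,"slide":[0.145,-0.033,-0.005],"spin":16},{"hand":-1,"slide":[0.19,-0.043,-0.005],"spin":20},{"hand":-1,"slide":[0.235,-0.054,-0.005],"spin":24},{"hand":-1,"slide":[0.28,-0.064,-0.005],"spin":28},{"hand":-1,"slide":[0.325,-0.074,-0.005],"spin":32},{"hand":-1,"slide":[0.37,-0.084,-0.005],"spin":34.1},{"hand":-1,"slide":[0.41,-0.093,-0.005],"spin":34.1},{"hand":-1,"slide":[0.45,-0.103,-0.005],"spin":34.1},{"hand":-1,"slide":[0.48,-0.109,-0.005],"spin":34.1}]' 5;python3 -m creep '[{"hand":-1,"slide":[0.025,0.018,0],"spin":0},{"hand":-1,"slide":[0.025,0.018,0],"spin":0},{"hand":-1,"slide":[0.025,0.018,0],"spin":0}]';python3 st.py .513 .190 .33 36;python3 br.py 17 .09
```

```text
clock: 24.15
position: [0.5065, 0.1513, 0.3271]
orientation: [-0.001, 0.951, 0.309, -0.002]
ft_force: [-0.1, -0.6, -1.0]
finger_gap: 0.0238
gripper_force: 5.0
clock: 24.45
position: [0.5377, 0.1489, 0.3271]
orientation: [-0.001, 0.951, 0.309, -0.002]
ft_force: [-0.4, -0.4, -1.4]
finger_gap: 0.0233
gripper_force: 5.0
t 24.45 p [0.5377 0.1489 0.3271] az 35.97 gap 0.0233 gf 5.0 F [-0.4 -0.4 -1.4] q6 1.0
slide [ 0.0042 -0.0477 -0.0028] spin -0.0
grasp [0.5403 0.1507 0.3671]
side 450 dir [ 0.07  -0.008 -0.998] from vertical 4.0 near [ 0.012 -0.002 -0.029] end [ 0.017 -0.006 -0.196]
top none
```

```bash
python3 -m creep '[{"hand":-1,"slide":[0.006,-0.025,-0.003],"spin":0},{"hand":-1,"slide":[0.006,-0.048,-0.003],"spin":0},{"hand":-1,"slide":[0.006,-0.048,-0.003],"spin":0},{"hand":-1,"slide":[0.006,-0.048,-0.003],"spin":0}]';python3 st.py .5145 .191 .175 36;python3 br.py 18 .12
```

```text
clock: 24.95
position: [0.5149, 0.191, 0.3331]
orientation: [0.0, 0.951, 0.309, 0.0]
ft_force: [0.1, -1.0, -0.8]
finger_gap: 0.0236
gripper_force: 5.0
t 24.95 p [0.5149 0.191  0.3331] az 35.99 gap 0.0236 gf 5.0 F [ 0.1 -1.  -0.8] q6 1.08
slide [-0.0003 -0.0003  0.1581] spin -0.0
grasp [0.5173 0.1927 0.3731]
side 481 dir [ 0.071 -0.005 -0.997] from vertical 4.1 near [ 0.01  -0.004 -0.029] end [ 0.019 -0.006 -0.198]
top none
```

```bash
python3 -m creep '[{"hand":-1,"slide":[0,0,0.02],"spin":0},{"hand":-1,"slide":[0,0,0.04],"spin":0},{"hand":-1,"slide":[0,0,0.06],"spin":0},{"hand":-1,"slide":[0,0,0.08],"spin":0},{"hand":-1,"slide":[0,0,0.095],"spin":0},{"hand":-1,"slide":[0,0,0.11],"spin":0},{"hand":-1,"slide":[0,0,0.125],"spin":0},{"hand":-1,"slide":[0,0,0.14],"spin":0},{"hand":-1,"slide":[0,0,0.15],"spin":0},{"hand":-1,"slide":[0,0,0.15],"spin":0}]';python3 st.py .5145 .191 .175 36;python3 br.py 19 .125
```

```text
clock: 26.05
position: [0.5142, 0.1912, 0.1811]
orientation: [-0.0, 0.951, 0.309, -0.002]
ft_force: [-0.1, 0.1, -1.1]
finger_gap: 0.0235
gripper_force: 5.0
t 26.05 p [0.5142 0.1912 0.1811] az 35.97 gap 0.0235 gf 5.0 F [-0.1  0.1 -1.1] q6 1.08
slide [0.0001 0.0004 0.0061] spin -0.0
grasp [0.5168 0.193  0.2211]
side 153 dir [ 0.075 -0.006 -0.997] from vertical 4.3 near [ 0.009 -0.006 -0.03 ] end [ 0.017 -0.005 -0.094]
top none
```

```bash
python3 -m creep '[{"hand":-1,"slide":[0.006,0,0.006],"spin":0},{"hand":-1,"slide":[0.008,0,0.011],"spin":0},{"hand":-1,"slide":[0.008,0,0.013],"spin":0},{"hand":-1,"slide":[-0.003,0,0.014],"spin":0},{"hand":-1,"slide":[-0.013,0,0.015],"spin":0},{"hand":-1,"slide":[-0.022,0,0.017],"spin":0},{"hand":-1,"slide":[-0.03,0,0.018],"spin":0},{"hand":-1,"slide":[-0.039,0,0.02],"spin":0},{"hand":-1,"slide":[-0.047,0,0.0225],"spin":0},{"hand":-1,"slide":[-0.047,0,0.0225],"spin":0}]';python3 st.py;python3 br.py 20 .125
cat > jar.py <<'E'
import sys
from h import *
for n,(u0,u1,v0,v1) in(("top",(215,285,205,275)),):
    f=load(n,sys.argv[1]);P=cloud(f)[v0:v1,u0:u1].reshape(-1,3);im=f["image"][v0:v1,u0:u1].reshape(-1,3).astype(int)
    r=np.hypot(P[:,0]-.5096,P[:,1]-.1871)
    g=P[(abs(P[:,2]-.111)<.004)&(np.ptp(im,1)<45)&(abs(r-.044)<.012)];x=g[:,:2]
    if len(x)<15:print("jar hidden",len(x));continue
    L=np.c_[2*x,np.ones(len(x))];s=np.linalg.lstsq(L,(x**2).sum(1),rcond=None)[0];c=s[:2];print("jar",len(g),c.round(4),np.sqrt(s[2]+c@c).round(4))
E
python3 jar.py 20
```

```text
clock: 27.15
position: [0.4764, 0.163, 0.1607]
orientation: [0.0, 0.951, 0.309, -0.0]
ft_force: [-1.4, -1.0, 4.7]
finger_gap: 0.0236
gripper_force: 5.0
t 27.15 p [0.4764 0.163  0.1607] az 35.94 gap 0.0236 gf 5.0 F [-1.4 -1.   4.7] q6 1.04
grasp [0.4788 0.1648 0.2007]
side 135 dir [ 0.286 -0.009 -0.958] from vertical 16.6 near [ 0.017 -0.002 -0.027] end [ 0.029 -0.005 -0.075]
top none
jar 28 [0.5286 0.1887] 0.0264
```

```bash
python3 -m creep '[{"hand":-1,"slide":[-0.004,0,0.002],"spin":0},{"hand":-1,"slide":[-0.008,0,0.004],"spin":0},{"hand":-1,"slide":[-0.012,0,0.006],"spin":0},{"hand":-1,"slide":[-0.017,0,0.009],"spin":0},{"hand":-1,"slide":[-0.024,0,0.014],"spin":0},{"hand":-1,"slide":[-0.03,0,0.018],"spin":0},{"hand":-1,"slide":[-0.036,0,0.021],"spin":0},{"hand":-1,"slide":[-0.036,0,0.021],"spin":0}]';python3 st.py;python3 br.py 21 .122; python3 jar.py 21
```

```text
clock: 28.05
position: [0.4473, 0.1424, 0.1387]
orientation: [-0.0, 0.951, 0.309, -0.001]
ft_force: [0.8, 0.3, -1.4]
finger_gap: 0.0238
gripper_force: 5.0
t 28.05 p [0.4473 0.1424 0.1387] az 35.96 gap 0.0238 gf 5.0 F [ 0.8  0.3 -1.4] q6 1.0
grasp [0.4497 0.1442 0.1787]
side 120 dir [ 0.53   0.046 -0.847] from vertical 32.1 near [ 0.021 -0.005 -0.022] end [ 0.045 -0.001 -0.056]
top none
jar 132 [0.5097 0.1875] 0.0438
```

Jar unmoved, butt on the floor, and the handle is on the rim at 32°. I'll seat it a little further and open the fingers.

```bash
python3 -m creep '[{"hand":-1,"slide":[0,0,0.001],"spin":0},{"hand":-1,"slide":[0,0,0.002],"spin":0},{"hand":-1,"slide":[0,0,0.002],"spin":0}]' 3;python3 st.py; python3 -m creep '[{"hand":-0.3,"slide":[0,0,0],"spin":0},{"hand":0,"slide":[0,0,0],"spin":0},{"hand":0.2,"slide":[0,0,0],"spin":0},{"hand":0.2,"slide":[0,0,0],"spin":0},{"hand":0.2,"slide":[0,0,0],"spin":0},{"hand":0.2,"slide":[0,0,0],"spin":0},{"hand":0.2,"slide":[0,0,0],"spin":0}]';python3 st.py;python3 br.py 22 .122; python3 jar.py 22
```

```text
clock: 28.45
position: [0.4482, 0.1427, 0.1374]
orientation: [-0.0, 0.951, 0.309, -0.0]
ft_force: [-0.7, 0.5, 0.3]
finger_gap: 0.0237
gripper_force: 3.0
t 28.45 p [0.4482 0.1427 0.1374] az 35.98 gap 0.0237 gf 3.0 F [-0.7  0.5  0.3] q6 1.0
clock: 29.15
position: [0.4481, 0.1426, 0.1375]
orientation: [0.0, 0.951, 0.309, 0.0]
ft_force: [1.3, 0.1, -0.6]
finger_gap: 0.0529
gripper_force: 0.0
t 29.15 p [0.4481 0.1426 0.1375] az 35.97 gap 0.0529 gf 0.0 F [ 1.3  0.1 -0.6] q6 1.0
grasp [0.4505 0.1443 0.1775]
side 112 dir [ 0.602  0.011 -0.799] from vertical 37.0 near [ 0.018 -0.004 -0.024] end [ 0.042 -0.005 -0.055]
top none
jar 142 [0.5096 0.1873] 0.044
```

```bash
python3 -m creep '[{"hand":0.4,"slide":[0,0,-0.01],"spin":0},{"hand":0.4,"slide":[0,0,-0.03],"spin":0},{"hand":0.4,"slide":[0,0,-0.06],"spin":0},{"hand":0.4,"slide":[0,0,-0.1],"spin":0},{"hand":0.4,"slide":[0,0,-0.15],"spin":0},{"hand":0.4,"slide":[-0.05,0.1,-0.17],"spin":0},{"hand":0.4,"slide":[-0.05,0.15,-0.17],"spin":0},{"hand":0.4,"slide":[-0.05,0.2,-0.17],"spin":0},{"hand":0.4,"slide":[-0.05,0.25,-0.17],"spin":0},{"hand":0.4,"slide":[-0.05,0.3,-0.17],"spin":0},{"hand":0.4,"slide":[-0.05,0.3,-0.17],"spin":0}]';python3 st.py
cat > fin.py <<'E'
import sys
from h import *
a=np.radians(36)
for n in("side","top"):
    f=grab(n,sys.argv[1]);P=cloud(f);im=f["image"].astype(int);d=P-np.array([.5096,.1872,0])
    J=np.stack([d[...,0]*np.cos(a)+d[...,1]*np.sin(a),-d[...,0]*np.sin(a)+d[...,1]*np.cos(a),d[...,2]],-1)
    m=(J[...,2]>.12)&(J[...,2]<.26)&(J[...,0]>-.16)&(J[...,0]<.02)&(abs(J[...,1])<.03)
    x=J[m]
    if len(x)<10:print(n,"few",len(x));continue
    c=x.mean(0);v=np.linalg.svd(x-c)[2][0];v*=np.sign(v[2])
    print(n,len(x),"centre",c.round(3),"dir",v.round(3),"lean",np.degrees(np.arccos(v[2])).round(1),"top",x[x[:,2].argmax()].round(3))
    t=J[(J[...,2]>.12)&(J[...,2]<.16)&(abs(abs(J[...,1])-.041)<.009)&(abs(J[...,0])<.02)];print("  tools",len(t),"file side",(t[:,1]>0).sum(),"awl side",(t[:,1]<0).sum())
E
python3 fin.py 23;python3 jar.py 23
```

```text
clock: 30.35
position: [0.5798, -0.1243, 0.3085]
orientation: [0.0, 0.951, 0.309, 0.001]
ft_force: [0.7, 1.5, 0.4]
finger_gap: 0.0617
gripper_force: 0.0
t 30.35 p [ 0.5798 -0.1243  0.3085] az 35.95 gap 0.0617 gf 0.0 F [0.7 1.5 0.4] q6 0.53
side 349 centre [-0.063  0.005  0.168] dir [-0.563  0.013  0.826] lean 34.3 top [-0.082 -0.004  0.204]
  tools 39 file side 24 awl side 15
top 283 centre [-0.068 -0.     0.175] dir [-0.592  0.001  0.806] lean 36.3 top [-0.087  0.001  0.205]
  tools 17 file side 12 awl side 5
jar 221 [0.5096 0.1873] 0.044
```

```bash
python3 -m creep '[{"hand":0.4,"slide":[0,0,0],"spin":0},{"hand":0.4,"slide":[0,0,0],"spin":0},{"hand":0.4,"slide":[0,0,0],"spin":0},{"hand":0.4,"slide":[0,0,0],"spin":0},{"hand":0.4,"slide":[0,0,0],"spin":0},{"hand":0.4,"slide":[0,0,0],"spin":0},{"hand":0.4,"slide":[0,0,0],"spin":0},{"hand":0.4,"slide":[0,0,0],"spin":0}]' >/dev/null; python3 fin.py 24;python3 jar.py 24; python3 -c "
from station import ctrl
print(ctrl.close_job())"
```

```text
side 351 centre [-0.063  0.005  0.167] dir [-0.564  0.017  0.825] lean 34.4 top [-0.082  0.005  0.206]
  tools 42 file side 26 awl side 16
top 281 centre [-0.068 -0.     0.175] dir [-0.591 -0.003  0.807] lean 36.2 top [-0.086  0.006  0.205]
  tools 16 file side 11 awl side 5
jar 232 [0.5094 0.1873] 0.044
the job is handed in; nothing more can be done
None
```

The brush is back in the jar handle-down, set on its floor and leaning about 35° on the rim; the jar hasn't moved, the file and awl are still in it, and I handed the job in at about 31 s of the 64 s allowed.

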